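# Finish packing the ring case: gauge out, last roll in, lid shut and hooked

### The arm

A 6-joint arm with a two-finger parallel gripper is mounted at the origin on a cart in front of the work surface, level with it; the furniture and walls round the work are solid. World frame = base frame: x ahead of the robot, y to its left, z up, the work surface at z = 0. Lengths are in m, angles in rad, forces in N, time in s.
With the tool pointing down it reaches from about 0.35 to 0.775 m from the base axis. Payload 7.3 kg.
Tool frame: the origin (TCP) lies on the front face of the gripper's body, between the roots of the fingers; the fingertips stand 66 mm ahead of it and the grasp point (between the pads) lies 47 mm ahead of it; z points along the fingers, y is the direction in which the jaws open and shut (so a half turn about z gives the same grasp; the last joint's range is limited). The gripper opens to 92 mm and grips with 3 to 60 N. Pads are 19 mm wide; open, the fingers measure 130 mm over their backs; the gripper's body (75 mm by 190 mm) begins 47 mm behind the grasp point.
Start: joints at [-1.274, 0.342, 1.524, -0, 1.275, -0.146], TCP at [0.225, -0.474, 0.292] pointing down, gripper open.
Joint ranges: [-2.53, 2.53], [-0.77, 2.02], [0.04, 2.7], [-1, 4.14], [0.28, 2.66], [-3.11, 3.11]. Speed limits (rad/s): [2.57, 2.57, 3.14, 3.14, 3.14, 3.14].

### API

Orientations are given as [roll, pitch, yaw] about the fixed x, y, z axes, in that order (R = Rz(yaw) Ry(pitch) Rx(roll)).
In Python, from cell import observe, read_camera, hand_in, search_frame, tip_of gives the robot as it stands. The module is installed in compiled form; this text tells all that it offers.
- The arm moves only by the tool apply_moves, never from a script. Its argument "motion" is a list of rows, each an object with "offset": the shift along the tool's x, y, z in mm, a list of three; "rotation": the turn, a rotation vector about the tool's x, y, z in rad, a list of three. In form: [{"offset": [x, y, z], "rotation": [rx, ry, rz]}, ...]. A call has 1 to 12 rows; each row shifts and turns the pose as measured when the row begins, along the tool's axes as they then stand; what a row does not reach is not made up. A row lasts 1/12 s, in which the tool goes at most 41.7 mm and 7.16 degrees, less where a joint would pass 70% of its speed; a pose out of reach is approached as far as the arm can. A call with a gripper value outside its range is refused whole. "grip" is the closure, from 0 (fully open) to 1 (shut), set as the call begins (left out, the last holds). The fingers move at their own pace and stop on an object; "grip_force" is the grip in N (left out, the last holds). Time passes only in rows, so rows that do not move let the fingers close. It gives the time, the measured TCP pose, the force and the opening at its end, in the units of the state.
- observe(): the state, without advancing time (a new reading comes with each control period).
- read_camera(name): name is "scene" or "top" or "wrist"; returns a dict with "img" (400x640x3 uint8, red, green, blue), "camera_matrix" (3x3 intrinsics, pixels), "D" ([k1, k2, p1, p2, k3] as OpenCV has them; the pictures are not rectified), "R" (3x3) and "t" (3): a world point X has camera coordinates R X + t; the wrist camera has in their place "tool_from_camera" (4x4, takes a point from camera to tool coordinates, whose origin is the TCP and whose axes are the flange's). Camera axes: x right, y down, z forward; pixel columns grow to the right and rows downward; lengths in m; the calibration is good to about 2 mm. A picture is of the moment at which its call begins: read the wrist's pose just before it. There is no depth.
- hand_in(): hands the job in, once; it reports no verdict.
Trained networks look in a picture, given as the dict that the camera call returned (one of the last four; its "shot" number tells which), for a name from the list of things; names that differ only in an ending like _2 or _b are one class to them, and where a whole thing is asked for, a point or a joint stands for the part that bears it (a point fixed in the world has none). Each returns a list of dicts, best first, with "score" (0 to 1); they miss things now and then, are a little off and sometimes report something else, mostly with a low value. They report only what shows in the picture. A call takes as long as a camera call.
- search_frame(query, picture): "location" ([x, y, z] in m, in world coordinates, good to about 4 mm: the middle of the surface that is visible of it).
- tip_of(query, picture): "location" ([x, y, z] in m, in world coordinates, good to about 4 mm: a listed point, or the origin of a listed thing).
The state is a dict: "time": time; "qpos": joint angles; "qvel": joint speeds; "joint_efforts": joint torques, N m; "tool_pos": TCP position; "tool_rot": TCP orientation; "contact_force": force on the tool from outside, world axes, zero at the start; "torque": the same for the moment, N m; "opening": finger opening in m.
Only numpy, scipy, OpenCV 4.12 (cv2) and the standard library are available. Lean on these libraries where they do the work, as an engineer would, in place of code of your own. Each camera call takes 0.05 s, during which the arm holds its last target.

### The job

Finish packing the plywood case: someone left the plug gauge in one of its cradles, so lay the gauge in the empty wide bay of the gauge tray, then lay the roll of rings from the bench down into the freed cradle. Shut the lid fully and then push both hook catches home over it. Set things down rather than dropping them, and leave everything else on the bench where it is.

Things in the scene. Friction and masses are not known exactly. Their poses are not given: they have to be found in the camera images.
- case: plywood shipping case, fixed. Origin under its centre; +x away from the robot to the hinged back, +y left along its length. Lower part 144 (x) x 312 (y) x 62 mm high, walls 8. Two notched rails inside (x = -44, +44; 14 wide, 28 high) form three V cradles at y = +90, 0, -90, lying along x. Shut it is 88 high, 82 mm clear inside: it shuts only over rolls fully down (top of a seated roll at 78 mm)
- cradle_left (a point): left cradle (y = +90 mm in the case): the point, 46 mm above the bench, where the centre of a seated roll comes to lie; x axis along the cradle
- cradle_middle (a point): middle cradle, same meaning
- cradle_right (a point): right cradle (y = -90 mm in the case), same meaning
- roll_a_mid (a point): centre of a film-wrapped roll of twelve rings: plain cylinder 64 mm across, 108 mm long, 0.46 kg, its x axis along its length. The three rolls are alike: two lie in cradles of the case, one lies on its side on the bench
- roll_b_mid (a point): centre of another such roll, x axis along its length
- roll_c_mid (a point): centre of another such roll, x axis along its length
- gauge_mid (a point): centre of the plug gauge, a steel bar-bell 108 mm long along its y axis: 38 mm disc at each end (24 mm long at -y, 12 mm at +y), knurled grip 20 mm thick between, from y = -29 to +41 mm; 0.33 kg. Starts in one of the three cradles, its centre 28 mm above the bench
- tray_bay (a point): floor centre, 4 mm above the bench, of the wide bay of the gauge tray: a fixed shallow steel tray 138 (x) x 140 (y) mm, rim 18 mm high, split by a 15 mm rib along y. The wide bay, empty, is 86 (x) x 132 (y) mm; the gauge lies in it along y, its centre 19 mm above this point. Two setting blocks stand in the narrow bay, 67 mm to -x
- lid (a joint): lid angle in rad: 0 = shut, 1.57 = upright, grows as it opens; starts leaning back. A stiff hinge (0.42 N m of friction, 0.4 kg lid) keeps the lid where it is left; about 6 N at its free edge moves it
- lid_edge (a point): middle of the lid's free edge, on its outer face. Frame turns with the lid: z = outward normal of its top, -x from hinge to free edge, y as the case's. Hinge axis along y, 72 mm behind the case's centre, 62 mm above the bench (from this point +144 mm x, -26 mm z). The lid is a plain shallow cover 144 x 312 x 26 mm
- catch_left (a joint): left hook catch on the case front, angle in rad: 0 = closed (strap upright, hook over the lid), grows as its top tips out towards the robot, to 0.6; starts open; stays where it is left (friction 0.06 N m). The hook passes over the lid only when the lid is fully shut; no snap: push it in until it stops
- catch_right (a joint): right hook catch, the same
- catch_left_tab (a point): top of the left catch's strap (28 mm wide, 3 mm thick), 49 mm from its pivot, which lies 42 mm above the bench, 81 mm in front of and 92 mm left of the case's centre, axis along the case's y. From here the hook runs 19 mm towards the case; a small curl stands 6 mm out towards the robot
- catch_right_tab (a point): top of the right catch's strap, 92 mm to the right of the case's middle, otherwise the same
- tea_flask: bystander: grey drink flask with a black lid, 86 mm across, 170 mm tall, standing; origin under its centre
- loose_ring: bystander: a single flat pressed ring, 62 mm across with an ear, 9 mm thick, lying on the bench; origin under its centre
- grease_tin: bystander: flat round tin, 70 mm across, 31 mm tall; origin under its centre
- block_20: bystander: ground steel setting block 30 x 35 x 20 mm in the narrow bay of the gauge tray; origin under its centre
- block_28: bystander: ground steel setting block 30 x 35 x 28 mm in the narrow bay of the gauge tray; origin under its centre
- plug_gauge: the plug gauge itself (underside origin; see point gauge_mid)
- roll_a: the roll itself, origin on its underside (see point roll_a_mid)
- roll_b: the roll itself, origin on its underside (see point roll_b_mid)
- roll_c: the roll itself, origin on its underside (see point roll_c_mid). Carry things high: fixed ring stacks up to 168 mm tall stand on a mat just left of the case, near the left one of the two spots where the third roll and the gauge tray start, and a scale 110 mm tall stands behind the case

How it is judged:
On the way, in this order (a step that is already met when the one before it is completed fails the run):
1. the plug gauge lies in the wide bay of the gauge tray (x of gauge_mid in the frame of tray_bay between -0.032 and 0.032 m and y of gauge_mid in the frame of tray_bay between -0.03 and 0.03 m and z of gauge_mid in the frame of tray_bay between 0.014 and 0.024 m and contact force between the fingers and plug_gauge below 0.05 N), for 0.2 s.
2. all three rolls lie down in the cradles ((distance between roll_a_mid and cradle_left below 0.012 m or distance between roll_a_mid and cradle_middle below 0.012 m or distance between roll_a_mid and cradle_right below 0.012 m) and (distance between roll_b_mid and cradle_left below 0.012 m or distance between roll_b_mid and cradle_middle below 0.012 m or distance between roll_b_mid and cradle_right below 0.012 m) and (distance between roll_c_mid and cradle_left below 0.012 m or distance between roll_c_mid and cradle_middle below 0.012 m or distance between roll_c_mid and cradle_right below 0.012 m) and contact force between the fingers and roll_c below 0.05 N), for 0.2 s.
3. the lid is shut (value of joint lid below 0.03 rad), for 0.2 s.
4. both catches are closed over the lid (value of joint lid below 0.03 rad and value of joint each of catch_left, catch_right below 0.1 rad), for 0.2 s.
At the end, for the whole second after the job is handed in: Each roll's centre is within 12 mm of a cradle point; the plug gauge lies still on the floor of the tray's wide bay (centre within 32 mm across, 30 mm along of the bay's centre); lid shut to 0.03 rad, both catches closed to 0.1 rad (all of step 4 and (distance between roll_a_mid and cradle_left below 0.012 m or distance between roll_a_mid and cradle_middle below 0.012 m or distance between roll_a_mid and cradle_right below 0.012 m) and (distance between roll_b_mid and cradle_left below 0.012 m or distance between roll_b_mid and cradle_middle below 0.012 m or distance between roll_b_mid and cradle_right below 0.012 m) and (distance between roll_c_mid and cradle_left below 0.012 m or distance between roll_c_mid and cradle_middle below 0.012 m or distance between roll_c_mid and cradle_right below 0.012 m) and x of gauge_mid in the frame of tray_bay between -0.032 and 0.032 m and y of gauge_mid in the frame of tray_bay between -0.03 and 0.03 m and z of gauge_mid in the frame of tray_bay between 0.014 and 0.024 m and linear speed of plug_gauge below 0.02 m/s); the robot touches nothing.
It fails at once if a bystander (flask, tin, loose ring, setting block) was shifted by more than 40 mm or knocked over (distance of any of tea_flask, loose_ring, grease_tin, block_20, block_28 from where it was at the start of the episode above 0.04 m or angle between tea_flask's own z axis and vertical above 0.6 rad).
It fails at once if the plug gauge or a roll was dropped from more than about 30 mm, thrown or rolled off (0.8 m/s while not held) ((contact force between the fingers and plug_gauge below 0.05 N and linear speed of plug_gauge above 0.8 m/s) or (contact force between the fingers and roll_a below 0.05 N and linear speed of roll_a above 0.8 m/s) or (contact force between the fingers and roll_b below 0.05 N and linear speed of roll_b above 0.8 m/s) or (contact force between the fingers and roll_c below 0.05 N and linear speed of roll_c above 0.8 m/s)).
It also fails if it takes over 72 s, if anything falls off the work surface, if the arm or the gripper's body presses on something with over 40 N, if the wrist force passes 120 N, or if a joint passes its speed limit or range.

## Working session

There is one attempt and no reset: what is moved stays moved. The work goes in short steps, Python scripts to look and compute and a tool call to move; the robot and the scene stay as the last step left them, time stands still between calls to the robot, and variables do not carry over. Pictures are saved under pics/ and viewed, and the job is handed in when it is done.

Besides the shell and the picture viewer there is one more tool, called in YAML: its name, and indented under it one key for each argument. apply_moves: Moves the arm, as the interface text tells. Its arguments: {"type":"object","properties":{"motion":{"type":"array"},"grip":{"type":"number"},"grip_force":{"type":"number"}},"required":["motion"]}

```bash
mkdir -p pics; cat > h.py <<'E'
import numpy as np, cv2
from cell import *
def snap(n,f):
    p=read_camera(n); cv2.imwrite('pics/'+f,cv2.cvtColor(p['img'],cv2.COLOR_RGB2BGR)); return p
E
python3 - <<'E'
from h import *
print(observe())
for n in ['scene','top']:
    p=snap(n,n+'0.png')
    print(n,p['R'],p['t'])
    for q in ['cradle_left','cradle_middle','cradle_right','roll_a_mid','gauge_mid','tray_bay','lid_edge','catch_left_tab','catch_right_tab','case','tea_flask','loose_ring','grease_tin','block_20','block_28']:
        print(q,[(np.round(d['location'],3).tolist(),round(d['score'],2)) for d in tip_of(q,p)[:4]])
E
```

```text
{'time': 0.0, 'qpos': array([-1.27399354e+00,  3.42695336e-01,  1.52500489e+00,  1.29694033e-05,
        1.27540620e+00, -1.45982925e-01]), 'qvel': array([4.83848922e-04, 1.56122842e-03, 8.30139123e-05, 2.63063801e-03,
       8.96410538e-04, 4.58951776e-04]), 'joint_efforts': array([-4.21807817e-05, -4.31248999e+01, -2.44220692e+01,  7.18009262e-02,
        5.58930205e-02, -1.33178100e-04]), 'tool_pos': array([ 0.22488123, -0.47405954,  0.29156334]), 'tool_rot': array([-3.14009679e+00, -2.32470597e-04,  4.42781753e-01]), 'contact_force': array([-1.06337305, -0.64876966,  0.093048  ]), 'torque': array([-0.02013092, -0.00634216,  0.05732248]), 'opening': 0.09154616208075239}
scene [[-0.45688971 -0.88925186 -0.02197531]
 [-0.42566941  0.24026398 -0.87239829]
 [ 0.78106168 -0.38923559 -0.48830145]] [0.178864   0.33757385 0.81644833]
cradle_left [([0.498, 0.037, 0.042], 0.59)]
cradle_middle [([0.638, -0.384, 0.002], 0.39), ([0.5, 0.037, 0.024], 0.38)]
cradle_right []
roll_a_mid [([0.516, -0.055, 0.042], 0.4), ([0.633, -0.026, 0.2], 0.23)]
gauge_mid [([0.5, 0.037, 0.023], 0.51), ([0.343, 0
[... 729 characters left out ...]
mid [([0.537, -0.142, 0.044], 0.87)]
gauge_mid [([0.494, 0.034, 0.026], 0.9), ([0.536, -0.14, 0.043], 0.45)]
tray_bay [([0.598, -0.327, 0.003], 0.87)]
lid_edge [([0.627, -0.029, 0.2], 0.97)]
catch_left_tab [([0.396, 0.019, 0.089], 0.58)]
catch_right_tab [([0.438, -0.169, 0.083], 0.43)]
case [([0.512, -0.054, -0.003], 0.97), ([0.633, -0.027, 0.197], 0.56), ([0.745, -0.223, 0.005], 0.42)]
tea_flask [([0.742, -0.223, 0.003], 0.61), ([0.396, 0.018, 0.086], 0.39)]
loose_ring [([0.391, -0.066, -0.001], 0.67), ([0.536, -0.142, 0.014], 0.29)]
grease_tin []
block_20 [([0.637, -0.382, 0.005], 0.7), ([0.576, -0.402, 0.009], 0.43)]
block_28 [([0.637, -0.382, 0.005], 0.7), ([0.576, -0.402, 0.009], 0.43)]
```

View pics/scene0.png

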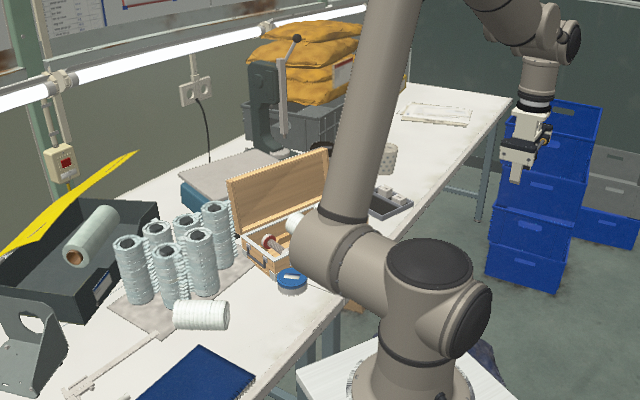

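View pics/top0.png

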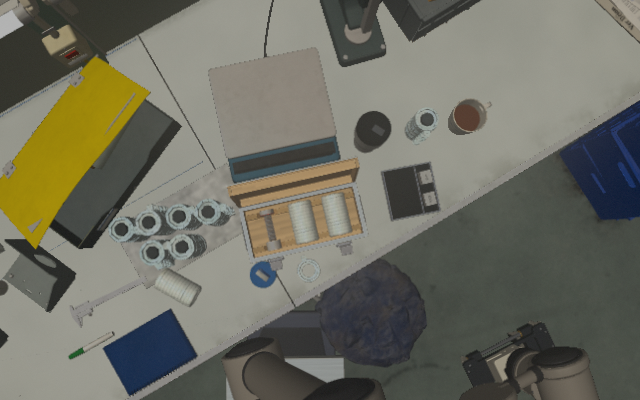

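The gauge lies in the left cradle (top px ~268,230), with rolls in the middle and right cradles. The free roll is at ~(177,287) near the ring stacks, and the tray is at ~(410,190). The lid leans back, the tin is at (262,275), the ring at (307,270) and the flask at (373,130). Next I zoom in.

```bash
python3 - <<'E'
from h import *
p=read_camera('top')
im=cv2.cvtColor(p['img'],cv2.COLOR_RGB2BGR)
a=cv2.resize(im[150:300,225:385],None,fx=5,fy=5,interpolation=cv2.INTER_CUBIC)[:600]
cv2.imwrite('pics/za.png',cv2.resize(im[150:290,225:385],None,fx=4,fy=4,interpolation=cv2.INTER_CUBIC))
cv2.imwrite('pics/zb.png',cv2.resize(im[240:320,130:230],None,fx=6,fy=6,interpolation=cv2.INTER_CUBIC))
cv2.imwrite('pics/zc.png',cv2.resize(im[150:230,370:450],None,fx=6,fy=6,interpolation=cv2.INTER_CUBIC))
E
```

```text
(no output)
```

View pics/za.png

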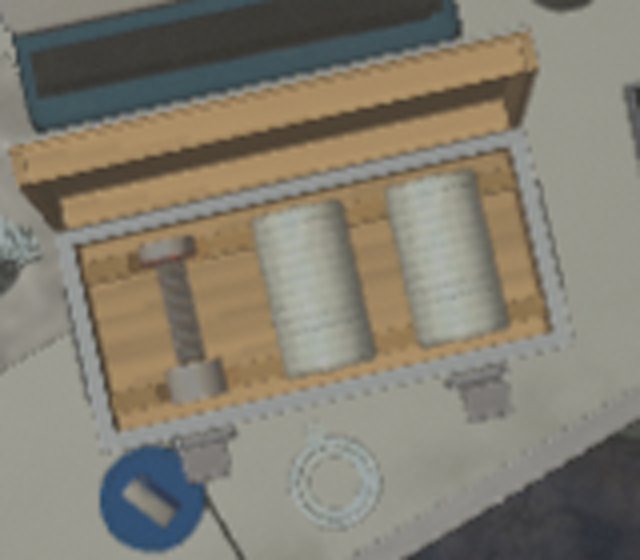

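View pics/zb.png

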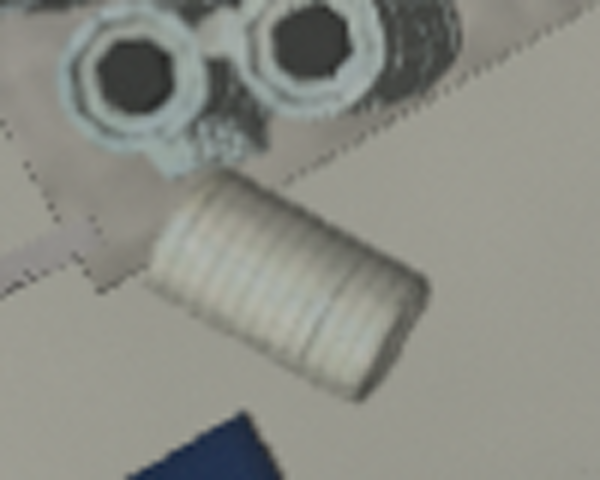

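View pics/zc.png

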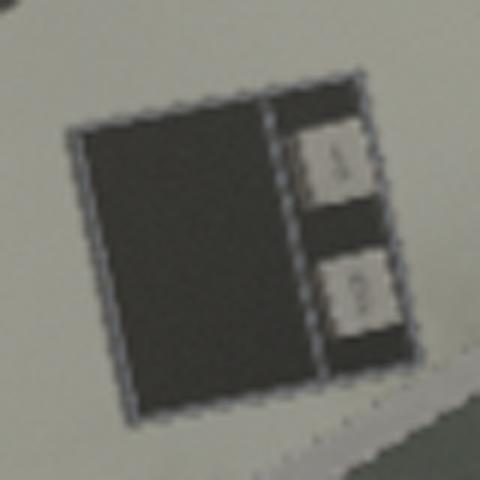

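```bash
cat >> h.py <<'E'
def ray(p,uv,T=None):
    n=cv2.undistortPoints(np.array([[uv]],float),np.array(p['camera_matrix']),np.array(p['D'])).ravel()
    if 'R' in p and T is None:
        R=np.array(p['R']);t=np.array(p['t']); return -R.T@t, R.T@np.array([*n,1.])
    d=T[:3,:3]@np.array([*n,1.]); return T[:3,3],d
def onz(p,uv,z,T=None):
    o,d=ray(p,uv,T); return o+d*(z-o[2])/d[2]
def tri(rays):
    A=np.zeros((3,3));b=np.zeros(3)
    for o,d in rays:
        d=d/np.linalg.norm(d);P=np.eye(3)-np.outer(d,d);A+=P;b+=P@o
    x=np.linalg.solve(A,b); return x,[np.linalg.norm((np.eye(3)-np.outer(d,d)/(d@d))@(x-o)) for o,d in rays]
def wristT(p,s):
    from scipy.spatial.transform import Rotation as Ro
    T=np.eye(4);T[:3,:3]=Ro.from_euler('xyz',s['tool_rot']).as_matrix();T[:3,3]=s['tool_pos']
    return T@np.array(p['tool_from_camera'])
E
python3 - <<'E'
from h import *
p=read_camera('top')
o=np.array([225,150]);f=lambda l:[onz(p,o+(np.array(q)+.5)/4-.5,z) for *q,z in l]
names='FLo FRo BRo gaugeB gaugeF gaugecR'.split()
for n,x in zip(['FLout','FRout','BRout(522,133)','BLout','gauge back','gauge front','rollmid b','rollmid f','rollR b','rollR f'],f([(107,450,.062),(572,340,.062),(522,133,.062),(60,237,.062),(166,238,.047),(198,402,.047),(300,203,.078),(333,372,.078),(430,175,.078),(463,340,.078)])): print(n,x.round(4))
o2=np.array([130,240])
for n,q,z in [('c1',(215,170),.032),('c2',(430,290),.032),('c3',(360,400),.032),('c4',(150,280),.032)]: print(n,onz(p,o2+np.array(q)/6,z).round(4))
o3=np.array([370,150])
for n,q in [('t BL',(72,132)),('t BR',(362,72)),('t FR',(418,362)),('t FL',(132,422)),('rib b',(268,97)),('rib f',(322,378))]: print(n,onz(p,o3+np.array(q)/6,.018).round(4))
for c in [(210,210),(178,215),(182,247),(153,252),(148,222),(122,229)]: print('stack',onz(p,c,.168).round(3))
for n,c in [('flask',(374,126)),('stack behind',(426,120))]: print(n,onz(p,c,.17).round(3))
for n,q in [('b20top',(340,160)),('b20bot',(360,290))]: print(n,onz(p,o3+np.array(q)/6,.025).round(4))
E
```

```text
FLout [0.4116 0.0837 0.062 ]
FRout [ 0.4804 -0.2193  0.062 ]
BRout(522,133) [ 0.6164 -0.1883  0.062 ]
BLout [0.55   0.1142 0.062 ]
gauge back [0.5497 0.0463 0.047 ]
gauge front [0.4417 0.0256 0.047 ]
rollmid b [ 0.5701 -0.0424  0.078 ]
rollmid f [ 0.4612 -0.0629  0.078 ]
rollR b [ 0.5877 -0.1265  0.078 ]
rollR f [ 0.481  -0.1467  0.078 ]
c1 [0.3951 0.3135 0.032 ]
c2 [0.3419 0.2183 0.032 ]
c3 [0.294 0.249 0.032]
c4 [0.347  0.3419 0.032 ]
t BL [ 0.6506 -0.2672  0.018 ]
t BR [ 0.6777 -0.401   0.018 ]
t FR [ 0.5447 -0.4236  0.018 ]
t FL [ 0.5185 -0.2922  0.018 ]
rib b [ 0.6663 -0.3574  0.018 ]
rib f [ 0.5378 -0.3793  0.018 ]
stack [0.542 0.171 0.168]
stack [0.531 0.247 0.168]
stack [0.455 0.237 0.168]
stack [0.443 0.305 0.168]
stack [0.514 0.318 0.168]
stack [0.498 0.38  0.168]
flask [ 0.743 -0.224  0.17 ]
stack behind [ 0.758 -0.352  0.17 ]
b20top [ 0.6364 -0.388   0.025 ]
b20bot [ 0.5772 -0.3958  0.025 ]
```

```bash
cat >> h.py <<'E'
from scipy.spatial.transform import Rotation as Ro, Slerp
def plan(pos,rpy,mm=38,n=None):
    s=observe(); p0=s['tool_pos'];R0=Ro.from_euler('xyz',s['tool_rot']);R1=Ro.from_euler('xyz',rpy)
    d=np.array(pos)-p0; a=(R0.inv()*R1).magnitude()
    n=n or int(max(1,np.ceil(np.linalg.norm(d)*1000/mm),np.ceil(a/.115)))
    S=Slerp([0,1],Ro.concatenate([R0,R1])); rv=(R0.inv()*R1).as_rotvec()/n
    print('rows',n,'dist',np.round(d*1000,1),'rot',rv.round(4))
    for k in range(n): print(np.round(S(k/n).inv().apply(d/n)*1000).astype(int).tolist())
def st():
    s=observe();print('t',round(s['time'],2),s['tool_pos'].round(4),s['tool_rot'].round(3),'F',np.round(s['contact_force'],1),'op',round(s['opening'],4),'q',np.round(s['qpos'],2));return s
D=np.pi
E
python3 - <<'E'
from h import *
plan([.47,.03,.34],[D,0,.222])
E
```

```text
rows 15 dist [245.  504.4  47.7] rot [0.     0.     0.0147]
[29, -23, -3]
[29, -24, -3]
[28, -24, -3]
[28, -25, -3]
[28, -25, -3]
[27, -25, -3]
[27, -26, -3]
[27, -26, -3]
[26, -27, -3]
[26, -27, -3]
[25, -27, -3]
[25, -28, -3]
[25, -28, -3]
[24, -29, -3]
[24, -29, -3]
```

apply_moves:
  motion:
    - {"offset": [29,-23,-3],"rotation": [0,0,0.015]}
    - {"offset": [29,-24,-3],"rotation": [0,0,0.015]}
    - {"offset": [28,-24,-3],"rotation": [0,0,0.015]}
    - {"offset": [28,-25,-3],"rotation": [0,0,0.015]}
    - {"offset": [28,-25,-3],"rotation": [0,0,0.015]}
    - {"offset": [27,-25,-3],"rotation": [0,0,0.015]}
    - {"offset": [27,-26,-3],"rotation": [0,0,0.015]}
    - {"offset": [27,-26,-3],"rotation": [0,0,0.015]}
    - {"offset": [26,-27,-3],"rotation": [0,0,0.015]}
    - {"offset": [26,-27,-3],"rotation": [0,0,0.015]}
    - {"offset": [25,-27,-3],"rotation": [0,0,0.015]}
    - {"offset": [25,-28,-3],"rotation": [0,0,0.015]}
  grip: 0.45

```text
time: 2.7
tool_pos: [0.4277, -0.0619, 0.3288]
tool_rot: [3.137, -0.002, 0.241]
contact_force: [1.4, -1.0, -0.4]
opening: 0.0505
```

```bash
python3 - <<'E'
from h import *
st();plan([.47,.03,.34],[D,0,.222])
E
```

```text
t 2.7 [ 0.4277 -0.0619  0.3288] [ 3.137e+00 -2.000e-03  2.410e-01] F [ 1.4 -1.  -0.4] op 0.0505 q [-0.32  0.14  1.69 -0.    1.31  1.01]
rows 3 dist [42.3 91.9 11.2] rot [ 0.0014 -0.0007  0.0062]
[21, -26, -4]
[21, -27, -4]
[21, -27, -4]
```

apply_moves:
  motion:
    - {"offset": [21,-26,-4],"rotation": [0,0,0.007]}
    - {"offset": [21,-27,-4],"rotation": [0,0,0.007]}
    - {"offset": [21,-27,-4],"rotation": [0,0,0.007]}
    - {"offset": [0,0,0],"rotation": [0,0,0]}

```text
time: 3.03
tool_pos: [0.4735, 0.0413, 0.3423]
tool_rot: [3.138, -0.007, 0.223]
contact_force: [-1.0, -0.9, -0.4]
opening: 0.0507
```

```bash
python3 - <<'E'
from h import *
s=st();p=snap('wrist','w1.png');print(np.round(p['tool_from_camera'],3),np.array(p['camera_matrix']).round(0).tolist())
for q in ['gauge_mid','cradle_left','roll_a_mid','catch_left_tab','catch_right_tab','lid_edge','case','grease_tin','loose_ring']:
    print(q,[(np.round(d['location'],3).tolist(),round(d['score'],2)) for d in tip_of(q,p)[:3]])
E
```

```text
t 3.03 [0.4735 0.0413 0.3423] [ 3.138 -0.007  0.223] F [-1.  -0.9 -0.4] op 0.0507 q [-0.07  0.21  1.57 -0.    1.36  1.27]
[[-0.    -0.953 -0.304  0.082]
 [ 1.    -0.    -0.    -0.001]
 [ 0.    -0.304  0.953 -0.092]
 [ 0.     0.     0.     1.   ]] [[342.0, 0.0, 320.0], [0.0, 342.0, 202.0], [0.0, 0.0, 1.0]]
gauge_mid [([0.496, 0.036, 0.024], 0.64), ([0.536, -0.139, 0.043], 0.29)]
cradle_left [([0.498, 0.037, 0.046], 0.59)]
roll_a_mid [([0.536, -0.141, 0.048], 0.73), ([0.515, -0.054, 0.045], 0.54)]
catch_left_tab [([0.401, 0.014, 0.088], 0.76), ([0.536, -0.138, 0.044], 0.23)]
catch_right_tab [([0.435, -0.164, 0.085], 0.61), ([0.378, 0.052, -0.002], 0.36)]
lid_edge [([0.632, -0.027, 0.202], 0.79), ([0.5, 0.038, 0.006], 0.62), ([0.497, 0.036, 0.047], 0.17)]
case [([0.594, -0.326, 0.004], 0.23)]
grease_tin [([0.379, 0.052, -0.002], 0.57), ([0.631, -0.026, 0.201], 0.49)]
loose_ring [([0.393, -0.06, 0.002], 0.95)]
```

View pics/w1.png

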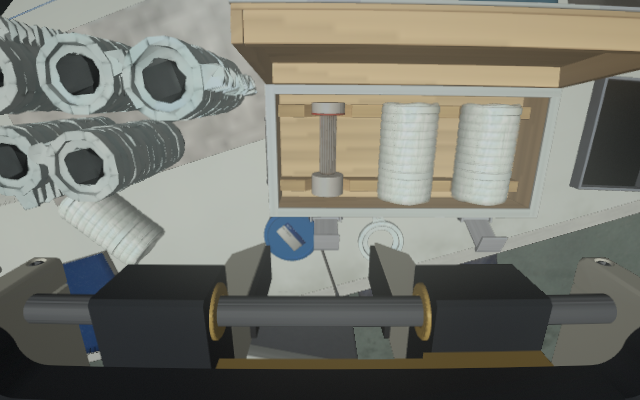

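```bash
python3 - <<'E'
from h import *
s=st();p=snap('wrist','w2.png');T=wristT(p,s);t=read_camera('top')
o=np.array([225,150])
for a,b in [((328,116),(173,263)),((327.5,172),(189,362)),((328,144),(181,312))]:
    x,e=tri([ray(p,a,T),ray(t,o+(np.array(b)+.5)/4-.5)]);print(x.round(4),np.round(e,4), onz(p,a,.028,T).round(4))
for n,c in [('back wall inner L',(278,96)),('front in L',(280,207)),('outer FL',(269,215)),('outer FR',(546,215)),('BR',(556,86)),('BL',(266,87))]: print(n,onz(p,c,.062,T).round(4))
i=cv2.cvtColor(p['img'],cv2.COLOR_RGB2BGR);cv2.imwrite('pics/w2z.png',cv2.resize(i[80:260,250:400],None,fx=3.3,fy=3.3,interpolation=cv2.INTER_CUBIC))
E
```

```text
t 3.53 [0.4716 0.0358 0.3417] [ 3.137 -0.004  0.217] F [ 1.1 -0.2 -0.1] op 0.0507 q [-0.08  0.21  1.57 -0.    1.36  1.27]
[0.5324 0.0404 0.0651] [0. 0.] [0.5305 0.039  0.028 ]
[0.4695 0.0289 0.0529] [0.0026 0.0026] [0.4659 0.0249 0.028 ]
[0.5017 0.0347 0.0575] [0.0016 0.0016] [0.499  0.0318 0.028 ]
back wall inner L [0.5409 0.0958 0.062 ]
front in L [0.4214 0.0715 0.062 ]
outer FL [0.4091 0.0822 0.062 ]
outer FR [ 0.4784 -0.2357  0.062 ]
BR [ 0.6158 -0.1877  0.062 ]
BL [0.5471 0.1096 0.062 ]
```

View pics/w2z.png

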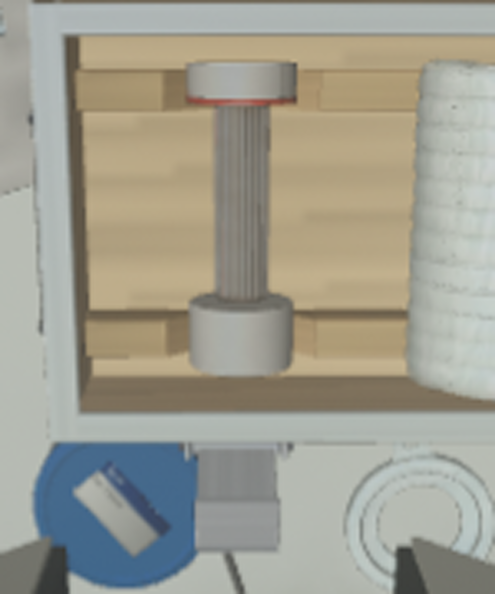

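```bash
python3 - <<'E'
from h import *
s=st();p=snap('wrist','w3.png');T=wristT(p,s);t=read_camera('top')
o=np.array([225,150]);o2=np.array([250,80]);g=lambda q:o2+(np.array(q)+.5)/3.3-.5
for a,b in [((242,106),(173,263)),((242,298),(189,362)),((242,63),(166,240)),((242,373),(198,400))]:
    x,e=tri([ray(p,g(a),T),ray(t,o+(np.array(b)+.5)/4-.5)]);print(x.round(4),np.round(e,4), onz(p,g(a),.028,T).round(4))
for n,c in [('outer FL',(50,440)),('in FL',(85,410)),('in BL',(65,37)),('out BL',(32,3))]: print(n,onz(p,g(c),.062,T).round(4))
E
```

```text
t 3.63 [0.4717 0.0361 0.3417] [ 3.137 -0.004  0.218] F [ 0.1 -0.6 -0.5] op 0.051 q [-0.08  0.21  1.57 -0.    1.36  1.27]
[0.5339 0.0451 0.01  ] [0.0009 0.0009] [0.534  0.0461 0.028 ]
[0.4681 0.0319 0.0333] [0.0005 0.0005] [0.4672 0.0311 0.028 ]
[0.5488 0.0487 0.023 ] [0.0009 0.0009] [0.5481 0.0492 0.028 ]
[0.4428 0.0259 0.0408] [0.0001 0.0001] [0.4393 0.0249 0.028 ]
outer FL [0.4105 0.0877 0.062 ]
in FL [0.424  0.0777 0.062 ]
in BL [0.5441 0.1059 0.062 ]
out BL [0.5519 0.1178 0.062 ]
```

apply_moves:
  motion:
    - {"offset": [0,0,5],"rotation": [0,0,-0.124]}
    - {"offset": [0,0,5],"rotation": [0,0,-0.124]}
    - {"offset": [0,0,5],"rotation": [0,0,-0.124]}
    - {"offset": [0,0,5],"rotation": [0,0,-0.124]}
    - {"offset": [0,0,5],"rotation": [0,0,-0.124]}
    - {"offset": [0,0,5],"rotation": [0,0,-0.124]}
    - {"offset": [0,0,5],"rotation": [0,0,-0.124]}
    - {"offset": [0,0,5],"rotation": [0,0,-0.124]}
    - {"offset": [0,0,5],"rotation": [0,0,-0.124]}
    - {"offset": [0,0,5],"rotation": [0,0,-0.124]}
    - {"offset": [0,0,5],"rotation": [0,0,-0.124]}
    - {"offset": [0,0,5],"rotation": [0,0,-0.124]}

```text
time: 4.73
tool_pos: [0.4728, 0.0355, 0.2804]
tool_rot: [3.134, 0.005, 1.722]
contact_force: [-0.2, -0.3, 0.4]
opening: 0.0509
```

apply_moves:
  motion:
    - {"offset": [0,0,5],"rotation": [0,0,-0.124]}
    - {"offset": [0,0,5],"rotation": [0,0,-0.124]}
    - {"offset": [0,0,5],"rotation": [0,0,-0.124]}
    - {"offset": [0,0,5],"rotation": [0,0,-0.124]}
    - {"offset": [0,0,5],"rotation": [0,0,-0.124]}
    - {"offset": [0,0,5],"rotation": [0,0,-0.124]}
    - {"offset": [0,0,5],"rotation": [0,0,-0.124]}
    - {"offset": [0,0,5],"rotation": [0,0,-0.124]}
    - {"offset": [0,0,5],"rotation": [0,0,-0.124]}
    - {"offset": [0,0,5],"rotation": [0,0,-0.124]}
    - {"offset": [0,0,5],"rotation": [0,0,-0.124]}
    - {"offset": [0,0,5],"rotation": [0,0,-0.124]}

```text
time: 5.73
tool_pos: [0.4737, 0.0349, 0.2176]
tool_rot: [-3.137, 0.009, -3.061]
contact_force: [-0.1, -1.0, 0.5]
opening: 0.0508
```

```bash
python3 - <<'E'
from h import *
st();plan([.496,.037,.20],[D,0,.220+D])
E
```

```text
t 5.73 [0.4737 0.0349 0.2176] [-3.137  0.009 -3.061] F [-0.1 -1.   0.5] op 0.0508 q [-0.09  0.33  1.77 -0.    1.03 -1.74]
rows 2 dist [ 22.3   2.1 -17.6] rot [-0.0028  0.0043 -0.0699]
[-11, 0, 9]
[-11, -1, 9]
```

apply_moves:
  motion:
    - {"offset": [-11,0,9],"rotation": [-0.003,0.004,-0.07]}
    - {"offset": [-11,-1,9],"rotation": [-0.003,0.004,-0.07]}
    - {"offset": [0,0,0],"rotation": [0,0,0]}

```text
time: 5.98
tool_pos: [0.496, 0.0364, 0.1987]
tool_rot: [3.141, -0.0, -2.908]
contact_force: [-0.8, -0.2, -0.3]
opening: 0.0502
```

```bash
python3 - <<'E'
from h import *
s=st();plan([.496,.037,.125],[D,0,.220+D],mm=25);p=snap('wrist','w4.png')
E
```

```text
t 5.98 [0.496  0.0364 0.1987] [ 3.141 -0.    -2.908] F [-0.8 -0.2 -0.3] op 0.0502 q [-0.08  0.39  1.73  0.    1.02 -1.89]
rows 3 dist [ -0.    0.6 -73.7] rot [ 0.0002 -0.0001  0.0044]
[0, 0, 25]
[0, 0, 25]
[0, 0, 25]
```

View pics/w4.png

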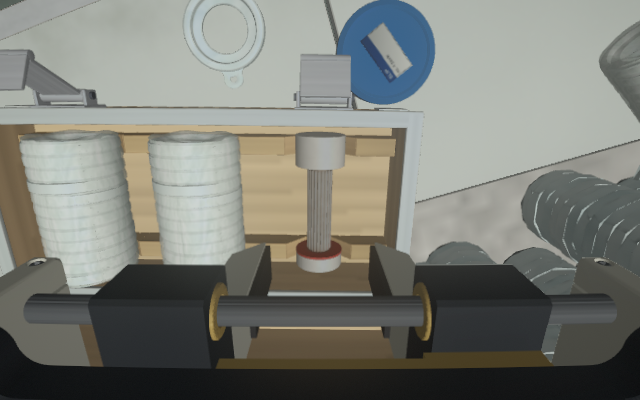

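The gauge (px 320,150–255) is centred between the fingers, whose insides are at ~268 and ~372. I go down now.

apply_moves:
  motion:
    - {"offset": [0,0,25],"rotation": [0,0,0]}
    - {"offset": [0,0,25],"rotation": [0,0,0]}
    - {"offset": [0,0,25],"rotation": [0,0,0]}
    - {"offset": [0,0,20],"rotation": [0,0,0]}
    - {"offset": [0,0,15],"rotation": [0,0,0]}
    - {"offset": [0,0,5],"rotation": [0,0,0]}
    - {"offset": [0,0,0],"rotation": [0,0,0]}

```text
time: 6.62
tool_pos: [0.4953, 0.0363, 0.085]
tool_rot: [-3.14, 0.006, -2.929]
contact_force: [-0.4, -1.0, 0.0]
opening: 0.0502
```

apply_moves:
  motion:
    - {"offset": [0,0,1],"rotation": [0,0,0]}
    - {"offset": [0,0,0],"rotation": [0,0,0]}
    - {"offset": [0,0,0],"rotation": [0,0,0]}
    - {"offset": [0,0,0],"rotation": [0,0,0]}
    - {"offset": [0,0,0],"rotation": [0,0,0]}
    - {"offset": [0,0,0],"rotation": [0,0,0]}
  grip: 1
  grip_force: 40

```text
time: 7.12
tool_pos: [0.4969, 0.0363, 0.0886]
tool_rot: [-3.138, 0.013, -2.932]
contact_force: [-0.0, -0.5, -3.2]
opening: 0.0187
```

apply_moves:
  motion:
    - {"offset": [0,0,-5],"rotation": [0,0,0]}
    - {"offset": [0,0,-10],"rotation": [0,0,0]}
    - {"offset": [0,0,-15],"rotation": [0,0,0]}
    - {"offset": [0,0,0],"rotation": [0,0,0]}

```text
time: 7.45
tool_pos: [0.4957, 0.0364, 0.1202]
tool_rot: [-3.138, 0.01, -2.932]
contact_force: [-0.1, -0.7, -2.2]
opening: 0.0187
```

```bash
python3 - <<'E'
from h import *
s=st();p=snap('wrist','w5.png')
E
```

```text
t 7.45 [0.4957 0.0364 0.1202] [-3.138  0.01  -2.932] F [-0.1 -0.7 -2.2] op 0.0187 q [-0.08  0.5   1.82 -0.    0.81 -1.86]
```

View pics/w5.png

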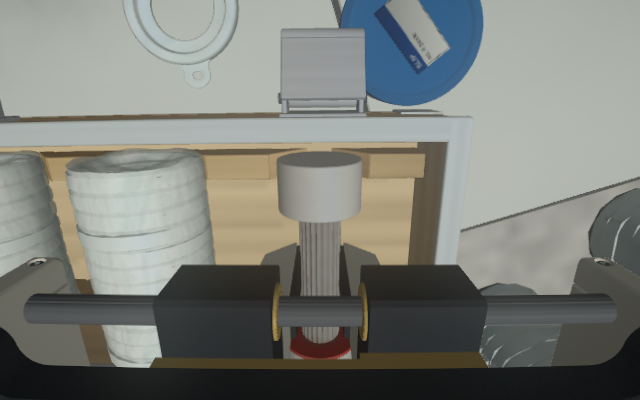

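apply_moves:
  motion:
    - {"offset": [0,0,-30],"rotation": [0,0,0]}
    - {"offset": [0,0,-35],"rotation": [0,0,0]}
    - {"offset": [0,0,-35],"rotation": [0,0,0]}
    - {"offset": [0,0,-20],"rotation": [0,0,0]}

```text
time: 7.83
tool_pos: [0.4904, 0.0365, 0.2367]
tool_rot: [3.14, -0.007, -2.933]
contact_force: [1.1, 0.1, -3.3]
opening: 0.0189
```

```bash
python3 - <<'E'
from h import *
st();plan([.595,-.3255,.24],[D,0,.18+D],mm=36)
E
```

```text
t 7.83 [0.4904 0.0365 0.2367] [ 3.14  -0.007 -2.933] F [ 1.1  0.1 -3.3] op 0.0189 q [-0.08  0.34  1.69 -0.    1.12 -1.86]
rows 11 dist [ 104.6 -362.     3.3] rot [ 0.0001 -0.0006  0.0026]
[-2, -34, 0]
[-3, -34, 0]
[-3, -34, 0]
[-3, -34, 0]
[-3, -34, 0]
[-3, -34, 0]
[-3, -34, 0]
[-3, -34, 0]
[-3, -34, 0]
[-3, -34, 0]
[-3, -34, 0]
```

apply_moves:
  motion:
    - {"offset": [-2,-34,0],"rotation": [0,0,0.003]}
    - {"offset": [-3,-34,0],"rotation": [0,0,0.003]}
    - {"offset": [-3,-34,0],"rotation": [0,0,0.003]}
    - {"offset": [-3,-34,0],"rotation": [0,0,0.003]}
    - {"offset": [-3,-34,0],"rotation": [0,0,0.003]}
    - {"offset": [-3,-34,0],"rotation": [0,0,0.003]}
    - {"offset": [-3,-34,0],"rotation": [0,0,0.003]}
    - {"offset": [-3,-34,0],"rotation": [0,0,0.003]}
    - {"offset": [-3,-34,0],"rotation": [0,0,0.003]}
    - {"offset": [-3,-34,0],"rotation": [0,0,0.003]}
    - {"offset": [-3,-25,0],"rotation": [0,0,0.003]}
    - {"offset": [0,0,0],"rotation": [0,0,0]}

```text
time: 8.83
tool_pos: [0.5947, -0.3298, 0.2329]
tool_rot: [3.137, -0.006, -2.962]
contact_force: [-2.1, 1.2, -3.0]
opening: 0.0191
```

```bash
python3 - <<'E'
from h import *
s=st();p=snap('wrist','w6.png');plan([.595,-.3255,.14],[D,0,.18+D],mm=36)
for q in ['gauge_mid','tray_bay','block_20']:
    print(q,[(np.round(d['location'],3).tolist(),round(d['score'],2)) for d in tip_of(q,p)[:3]])
E
```

```text
t 8.83 [ 0.5947 -0.3298  0.2329] [ 3.137 -0.006 -2.962] F [-2.1  1.2 -3. ] op 0.0191 q [-0.62  0.68  1.12 -0.    1.35 -2.37]
rows 3 dist [  0.8   2.3 -92.5] rot [ 0.0025 -0.0023  0.    ]
[-1, 0, 31]
[-1, 1, 31]
[0, 1, 31]
gauge_mid [([0.597, -0.328, 0.169], 0.86)]
tray_bay []
block_20 [([0.579, -0.396, 0.003], 0.73)]
```

View pics/w6.png

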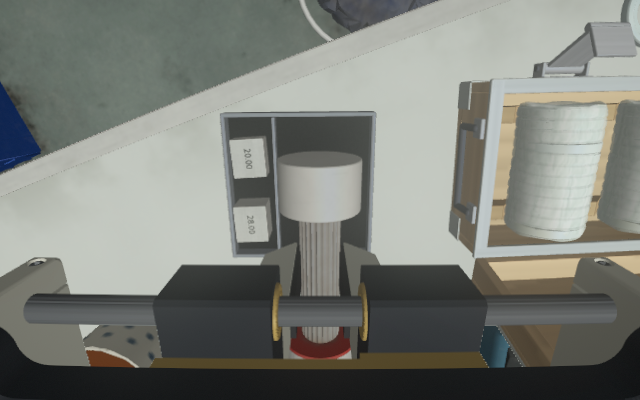

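```bash
python3 - <<'E'
from h import *
s=st();p=snap('wrist','w7.png');T=wristT(p,s)
for c in [(276,118),(281,250),(374,118),(369,250)]: print(onz(p,c,.018,T).round(4))
plan([.595,-.3255,.14],[D,0,.18+D],mm=36)
E
```

```text
t 9.03 [ 0.5945 -0.3237  0.234 ] [ 3.133 -0.006 -2.958] F [-0.4 -0.6 -4.1] op 0.0189 q [-0.61  0.67  1.13  0.    1.35 -2.37]
[ 0.5379 -0.37    0.018 ]
[ 0.663  -0.3466  0.018 ]
[ 0.5222 -0.2851  0.018 ]
[ 0.6474 -0.2608  0.018 ]
rows 3 dist [  0.3  -2.1 -94.6] rot [ 0.0025 -0.0018  0.0016]
[0, -1, 32]
[0, -1, 32]
[0, -1, 32]
```

apply_moves:
  motion:
    - {"offset": [0,-1,32],"rotation": [0,0,0]}
    - {"offset": [0,0,32],"rotation": [0,0,0]}
    - {"offset": [0,0,32],"rotation": [0,0,0]}
    - {"offset": [0,0,25],"rotation": [0,0,0]}
    - {"offset": [0,0,12],"rotation": [0,0,0]}
    - {"offset": [0,0,0],"rotation": [0,0,0]}

```text
time: 9.58
tool_pos: [0.5969, -0.3152, 0.1032]
tool_rot: [3.14, 0.002, -2.946]
contact_force: [-0.2, 2.3, -3.6]
opening: 0.0192
```

```bash
python3 - <<'E'
from h import *
s=st();plan([.595,-.325,.09],[D,0,.18+D],mm=36)
E
```

```text
t 9.58 [ 0.5969 -0.3152  0.1032] [ 3.140e+00  2.000e-03 -2.946e+00] F [-0.2  2.3 -3.6] op 0.0192 q [-0.6   0.79  1.28  0.    1.07 -2.37]
rows 1 dist [ -1.9  -9.8 -13.2] rot [0.0019 0.0016 0.0151]
[4, -9, 13]
```

apply_moves:
  motion:
    - {"offset": [3,-9,6],"rotation": [0,0,0.012]}
    - {"offset": [0,0,5],"rotation": [0,0,0]}
    - {"offset": [0,0,0],"rotation": [0,0,0]}

```text
time: 9.83
tool_pos: [0.5968, -0.323, 0.0938]
tool_rot: [3.141, 0.003, -2.956]
contact_force: [0.1, 0.1, -2.5]
opening: 0.0188
```

apply_moves:
  motion:
    - {"offset": [0,0,3],"rotation": [0,0,0]}
    - {"offset": [0,0,2],"rotation": [0,0,0]}

```text
time: 10.0
tool_pos: [0.5978, -0.3238, 0.0911]
tool_rot: [-3.139, 0.006, -2.956]
contact_force: [-1.2, 0.1, -2.8]
opening: 0.0193
```

apply_moves:
  motion:
    - {"offset": [0,0,3],"rotation": [0,0,0]}
    - {"offset": [0,0,3],"rotation": [0,0,0]}

```text
time: 10.17
tool_pos: [0.5986, -0.3244, 0.0865]
tool_rot: [-3.137, 0.009, -2.956]
contact_force: [0.4, -0.2, -2.9]
opening: 0.0192
```

apply_moves:
  motion:
    - {"offset": [0,0,3],"rotation": [0,0,0]}
    - {"offset": [0,0,2],"rotation": [0,0,0]}

```text
time: 10.33
tool_pos: [0.5989, -0.3246, 0.0835]
tool_rot: [-3.136, 0.01, -2.956]
contact_force: [-8.3, 5.1, 21.0]
opening: 0.0191
```

apply_moves:
  motion:
    - {"offset": [0,0,-1],"rotation": [0,0,0]}
    - {"offset": [0,0,0],"rotation": [0,0,0]}
    - {"offset": [0,0,0],"rotation": [0,0,0]}
    - {"offset": [0,0,0],"rotation": [0,0,0]}
  grip: 0.64

```text
time: 10.67
tool_pos: [0.6, -0.3254, 0.0871]
tool_rot: [-3.132, 0.013, -2.956]
contact_force: [0.3, 0.1, 0.6]
opening: 0.0326
```

apply_moves:
  motion:
    - {"offset": [0,0,-15],"rotation": [0,0,0]}
    - {"offset": [0,0,-30],"rotation": [0,0,0]}
    - {"offset": [0,0,-40],"rotation": [0,0,0]}
    - {"offset": [0,0,-40],"rotation": [0,0,0]}
    - {"offset": [0,0,-25],"rotation": [0,0,0]}
    - {"offset": [0,0,0],"rotation": [0,0,0]}
  grip: 0.64

```text
time: 11.17
tool_pos: [0.5971, -0.324, 0.2393]
tool_rot: [-3.137, 0.008, -2.956]
contact_force: [-0.2, -0.8, 1.1]
opening: 0.033
```

```bash
python3 - <<'E'
from h import *
s=st();p=snap('wrist','w8.png')
for q in ['gauge_mid','tray_bay']:
    print(q,[(np.round(d['location'],3).tolist(),round(d['score'],2)) for d in tip_of(q,p)[:3]])
p=read_camera('top')
for q in ['gauge_mid','tray_bay']:
    print(q,[(np.round(d['location'],3).tolist(),round(d['score'],2)) for d in tip_of(q,p)[:3]])
plan([.33,.27,.30],[D,0,1.06+D])
E
```

```text
t 11.17 [ 0.5971 -0.324   0.2393] [-3.137  0.008 -2.956] F [-0.2 -0.8  1.1] op 0.033 q [-0.61  0.67  1.13  0.    1.34 -2.37]
gauge_mid [([0.599, -0.328, 0.021], 0.66)]
tray_bay [([0.598, -0.323, 0.002], 0.74), ([0.58, -0.398, 0.003], 0.43), ([0.639, -0.388, 0.006], 0.43)]
gauge_mid [([0.593, -0.325, 0.017], 0.44)]
tray_bay [([0.595, -0.328, 0.004], 0.56)]
rows 18 dist [-264.9  592.6   69.5] rot [ 0.0003  0.     -0.0486]
[8, 35, -4]
[7, 35, -4]
[5, 36, -4]
[3, 36, -4]
[1, 36, -4]
[0, 36, -4]
[-2, 36, -4]
[-4, 36, -4]
[-6, 36, -4]
[-7, 35, -4]
[-9, 35, -4]
[-11, 34, -4]
[-12, 34, -4]
[-14, 33, -4]
[-16, 33, -4]
[-17, 32, -4]
[-19, 31, -4]
[-20, 30, -4]
```

View pics/w8.png

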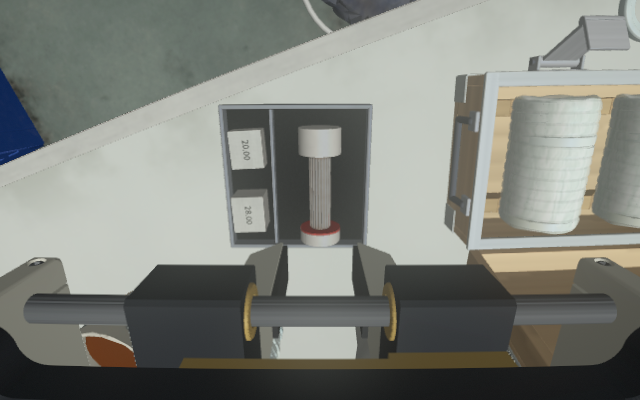

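The gauge lies in the wide bay (px 320,130–245, between the rib at 274 and the wall at 370). Both views agree within 4 mm, so I go on to the roll.

apply_moves:
  motion:
    - {"offset": [8,35,-5],"rotation": [0,0,-0.049]}
    - {"offset": [7,35,-5],"rotation": [0,0,-0.049]}
    - {"offset": [5,36,-5],"rotation": [0,0,-0.049]}
    - {"offset": [3,36,-5],"rotation": [0,0,-0.049]}
    - {"offset": [1,36,-5],"rotation": [0,0,-0.049]}
    - {"offset": [0,36,-5],"rotation": [0,0,-0.049]}
    - {"offset": [-2,36,-5],"rotation": [0,0,-0.049]}
    - {"offset": [-4,36,-5],"rotation": [0,0,-0.049]}
    - {"offset": [-6,36,-5],"rotation": [0,0,-0.049]}
    - {"offset": [-7,35,-5],"rotation": [0,0,-0.049]}
    - {"offset": [-9,35,-5],"rotation": [0,0,-0.049]}
    - {"offset": [-11,34,-5],"rotation": [0,0,-0.049]}
  grip: 0

```text
time: 12.47
tool_pos: [0.4033, 0.0814, 0.2788]
tool_rot: [3.105, -0.013, -2.353]
contact_force: [0.6, 0.1, -0.3]
opening: 0.0919
```

```bash
python3 - <<'E'
from h import *
st();plan([.337,.268,.32],[D,0,1.06+D])
E
```

```text
t 12.47 [0.4033 0.0814 0.2788] [ 3.105 -0.013 -2.353] F [ 0.6  0.1 -0.3] op 0.0919 q [ 0.    0.16  1.81  0.02  1.2  -2.36]
rows 6 dist [-66.3 186.6  41.2] rot [ 0.0064 -0.0013 -0.0452]
[-14, 30, -6]
[-16, 29, -6]
[-17, 29, -6]
[-18, 28, -6]
[-19, 27, -7]
[-21, 26, -7]
```

apply_moves:
  motion:
    - {"offset": [-14,30,-6],"rotation": [0.006,0,-0.045]}
    - {"offset": [-16,29,-6],"rotation": [0.006,0,-0.045]}
    - {"offset": [-17,29,-6],"rotation": [0.006,0,-0.045]}
    - {"offset": [-18,28,-6],"rotation": [0.006,0,-0.045]}
    - {"offset": [-19,27,-7],"rotation": [0.006,0,-0.045]}
    - {"offset": [-21,20,-7],"rotation": [0.006,0,-0.045]}
    - {"offset": [0,0,0],"rotation": [0,0,0]}
    - {"offset": [0,0,0],"rotation": [0,0,0]}
  grip: 0

```text
time: 13.13
tool_pos: [0.3299, 0.2781, 0.315]
tool_rot: [3.128, -0.017, -2.059]
contact_force: [0.7, -0.4, -0.1]
opening: 0.0919
```

```bash
python3 - <<'E'
from h import *
s=st();p=snap('wrist','w9.png');np.save('w9T.npy',wristT(p,s))
for q in ['roll_a_mid']:
    print(q,[(np.round(d['location'],3).tolist(),round(d['score'],2)) for d in tip_of(q,p)[:3]])
E
```

```text
t 13.13 [0.3299 0.2781 0.315 ] [ 3.128 -0.017 -2.059] F [ 0.7 -0.4 -0.1] op 0.0919 q [ 0.52  0.16  1.71  0.    1.3  -2.13]
roll_a_mid []
```

View pics/w9.png

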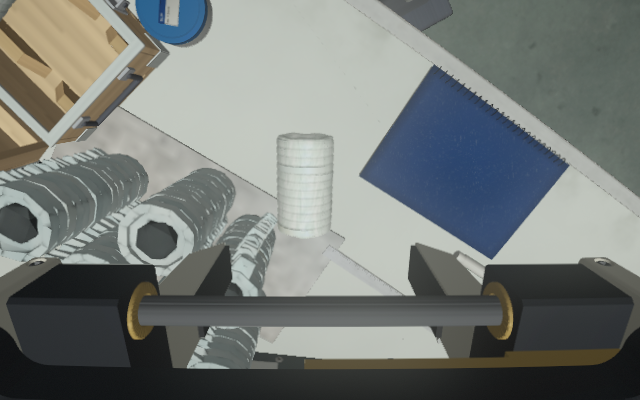

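```bash
python3 - <<'E'
from h import *
s=st();p=snap('wrist','w10.png');T=wristT(p,s);i=cv2.cvtColor(p['img'],cv2.COLOR_RGB2BGR)
cv2.imwrite('pics/w10z.png',cv2.resize(i[100:260,100:360],None,fx=3,fy=3,interpolation=cv2.INTER_CUBIC))
np.save('w10T.npy',T)
E
```

```text
t 13.23 [0.3305 0.277  0.315 ] [ 3.128 -0.017 -2.062] F [ 0.3 -1.  -0.2] op 0.0918 q [ 0.52  0.16  1.71  0.    1.3  -2.13]
```

View pics/w10z.png

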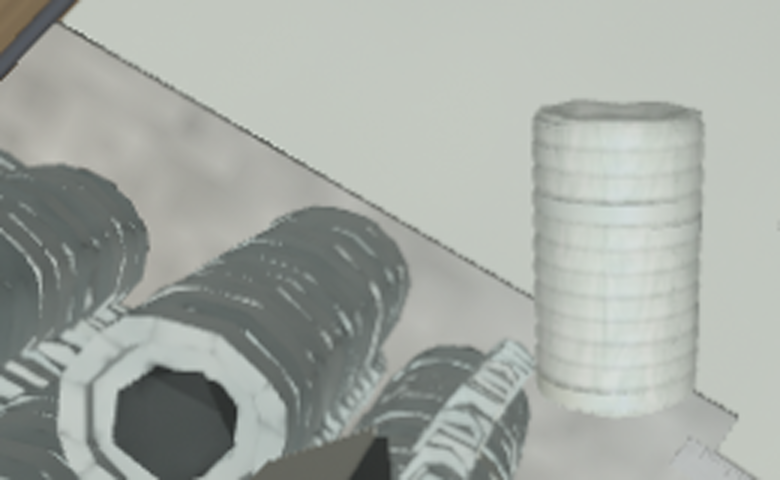

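```bash
python3 - <<'E'
from h import *
p=read_camera('wrist');T=np.load('w10T.npy');t=read_camera('top')
g=lambda q:np.array([100,100])+(np.array(q)+.5)/3-.5
for n,q,z in [('near top',(618,120),.060),('near bottom lip',(618,100),.032),('far top',(618,395),.064),('far low',(618,415),.045),('near ax',(618,112),.04),('far ax',(618,405),.05),('L',(537,250),.032),('R',(700,250),.032)]: print(n,onz(p,g(q),z,T).round(4))
for n,q,z in [('s1 top c',(175,415),.168),('s1 base right',(405,300),0.),('s1 base near',(340,210),0.),('s2 base near',(460,348),0.),('s2 ear',(533,350),0.0),('s2 ear base',(525,440),0)]: print(n,onz(p,g(q),z,T).round(4))
E
```

```text
near top [0.3189 0.236  0.06  ]
near bottom lip [0.3176 0.2321 0.032 ]
far top [0.3659 0.3216 0.064 ]
far low [0.374  0.3351 0.045 ]
near ax [0.3191 0.2353 0.04  ]
far ax [0.3709 0.3298 0.05  ]
L [0.3713 0.2665 0.032 ]
R [0.3173 0.2957 0.032 ]
s1 top c [0.4451 0.238  0.168 ]
s1 base right [0.4369 0.264  0.    ]
s1 base near [0.4398 0.2193 0.    ]
s2 base near [0.4278 0.2928 0.    ]
s2 ear [0.4013 0.3082 0.    ]
s2 ear base [0.4251 0.3421 0.    ]
```

```bash
python3 - <<'E'
from h import *
st();plan([.2895,.2914,.203],[D+.3,0,1.065+D],mm=30)
E
```

```text
t 13.38 [0.3312 0.2762 0.3154] [ 3.128 -0.016 -2.065] F [-0.3  1.1  0.2] op 0.0918 q [ 0.52  0.16  1.71  0.    1.3  -2.13]
rows 5 dist [ -41.7   15.2 -112.4] rot [ 0.0626 -0.0028  0.0028]
[1, 8, 23]
[1, 10, 22]
[1, 11, 21]
[1, 13, 21]
[1, 14, 20]
```

apply_moves:
  motion:
    - {"offset": [1,8,23],"rotation": [0.063,-0.003,0.003]}
    - {"offset": [1,10,22],"rotation": [0.063,-0.003,0.003]}
    - {"offset": [1,11,21],"rotation": [0.063,-0.003,0.003]}
    - {"offset": [1,13,21],"rotation": [0.063,-0.003,0.003]}
    - {"offset": [1,14,20],"rotation": [0.063,-0.003,0.003]}
    - {"offset": [0,0,0],"rotation": [0,0,0]}
    - {"offset": [0,0,0],"rotation": [0,0,0]}
  grip: 0.12

```text
time: 13.97
tool_pos: [0.2947, 0.2866, 0.199]
tool_rot: [-2.825, 0.007, -2.092]
contact_force: [0.7, -0.5, 0.5]
opening: 0.0806
```

```bash
python3 - <<'E'
from h import *
st();snap('wrist','w11.png');plan([.3051,.2828,.1457],[D+.3,0,1.065+D],mm=30)
E
```

```text
t 13.97 [0.2947 0.2866 0.199 ] [-2.825  0.007 -2.092] F [ 0.7 -0.5  0.5] op 0.0806 q [ 0.77  0.24  2.01 -0.41  0.84 -1.58]
rows 2 dist [ 10.3  -3.6 -53.3] rot [-0.0079  0.0009 -0.009 ]
[-1, 3, 27]
[-1, 3, 27]
```

View pics/w11.png

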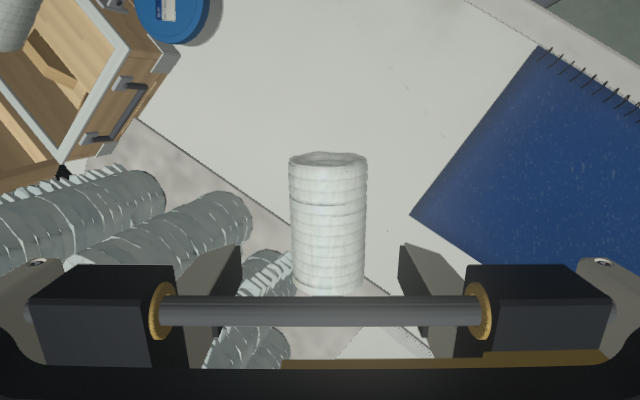

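apply_moves:
  motion:
    - {"offset": [-1,4,27],"rotation": [-0.008,0,-0.009]}
    - {"offset": [-1,3,27],"rotation": [-0.008,0,-0.009]}
    - {"offset": [0,0,0],"rotation": [0,0,0]}
    - {"offset": [0,0,0],"rotation": [0,0,0]}

```text
time: 14.35
tool_pos: [0.3115, 0.2841, 0.1501]
tool_rot: [-2.841, 0.012, -2.081]
contact_force: [0.4, 0.4, -0.2]
opening: 0.0808
```

```bash
python3 - <<'E'
from h import *
st();snap('wrist','w12.png');plan([.3205,.2742,.0884],[D+.3,0,1.065+D],mm=20)
E
```

```text
t 14.35 [0.3115 0.2841 0.1501] [-2.841  0.012 -2.081] F [ 0.4  0.4 -0.2] op 0.0808 q [ 0.72  0.34  2.05 -0.45  0.69 -1.57]
rows 4 dist [  9.  -10.  -61.9] rot [-0.0002  0.0026 -0.002 ]
[1, 2, 16]
[1, 2, 16]
[1, 2, 16]
[1, 2, 16]
```

View pics/w12.png

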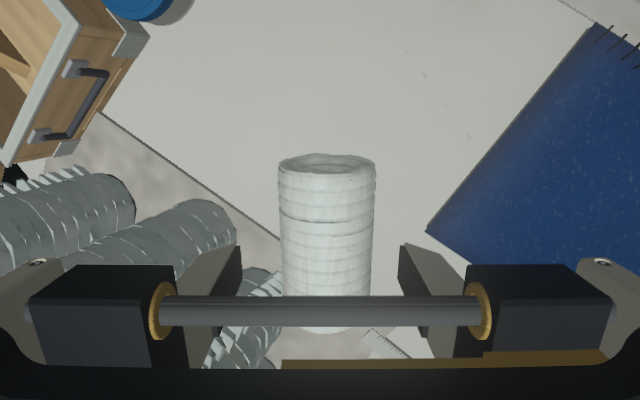

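apply_moves:
  motion:
    - {"offset": [1,2,16],"rotation": [0,0.003,0]}
    - {"offset": [1,2,16],"rotation": [0,0.003,0]}
    - {"offset": [1,1,16],"rotation": [0,0.003,0]}
    - {"offset": [1,1,10],"rotation": [0,0,0]}
    - {"offset": [0,0,0],"rotation": [0,0,0]}

```text
time: 14.82
tool_pos: [0.3265, 0.278, 0.1011]
tool_rot: [-2.833, 0.02, -2.089]
contact_force: [0.4, -1.3, 0.5]
opening: 0.0813
```

```bash
python3 - <<'E'
from h import *
st();snap('wrist','w13.png');snap('scene','s13.png');plan([.3205,.2742,.0884],[D+.3,0,1.065+D],mm=20)
E
```

```text
t 14.82 [0.3265 0.278  0.1011] [-2.833  0.02  -2.089] F [ 0.4 -1.3  0.5] op 0.0813 q [ 0.69  0.45  2.09 -0.56  0.55 -1.46]
rows 1 dist [ -6.2  -4.5 -13.8] rot [-0.0089  0.0173 -0.0179]
[7, 7, 12]
```

View pics/w13.png

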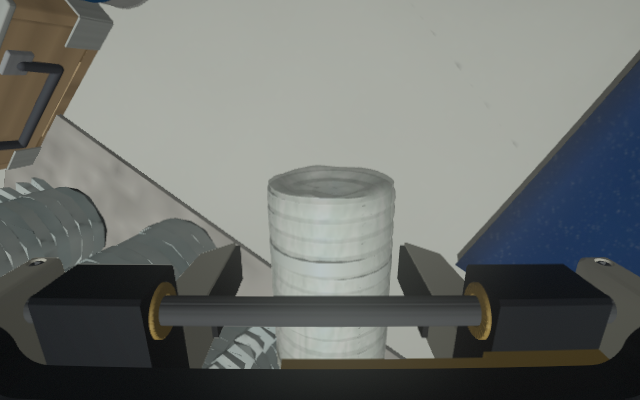

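View pics/s13.png

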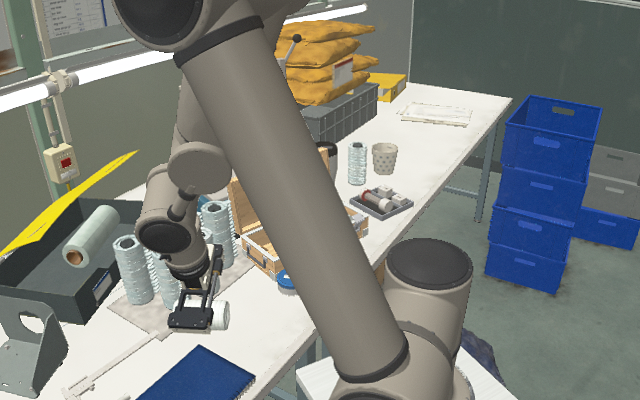

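apply_moves:
  motion:
    - {"offset": [4,4,6],"rotation": [-0.005,0.008,-0.008]}
    - {"offset": [3,2,6],"rotation": [-0.004,0.008,-0.008]}
    - {"offset": [0,0,0],"rotation": [0,0,0]}

```text
time: 15.17
tool_pos: [0.3225, 0.2747, 0.0912]
tool_rot: [-2.84, 0.006, -2.077]
contact_force: [-0.4, 0.4, -0.1]
opening: 0.0811
```

```bash
python3 - <<'E'
from h import *
st();plan([.3205,.2742,.0884],[D+.3,0,1.065+D],mm=20)
E
```

```text
t 15.17 [0.3225 0.2747 0.0912] [-2.84   0.006 -2.077] F [-0.4  0.4 -0.1] op 0.0811 q [ 0.69  0.46  2.1  -0.57  0.53 -1.45]
rows 1 dist [-2.  -0.5 -2.8] rot [-0.0019  0.0055 -0.0021]
[1, 2, 2]
```

apply_moves:
  motion:
    - {"offset": [1,2,3],"rotation": [0,0,0]}
    - {"offset": [0,0,1],"rotation": [0,0,0]}
    - {"offset": [0,0,0],"rotation": [0,0,0]}
    - {"offset": [0,0,0],"rotation": [0,0,0]}
    - {"offset": [0,0,0],"rotation": [0,0,0]}
    - {"offset": [0,0,0],"rotation": [0,0,0]}
  grip: 1
  grip_force: 50

```text
time: 15.67
tool_pos: [0.3219, 0.2742, 0.0873]
tool_rot: [-2.838, 0.006, -2.076]
contact_force: [0.8, -1.9, -1.1]
opening: 0.0632
```

apply_moves:
  motion:
    - {"offset": [0,0,-10],"rotation": [0,0,0]}
    - {"offset": [0,0,-15],"rotation": [0,0,0]}
    - {"offset": [0,0,-20],"rotation": [0,0,0]}
    - {"offset": [0,0,0],"rotation": [0,0,0]}

```text
time: 16.0
tool_pos: [0.3077, 0.2795, 0.1289]
tool_rot: [-2.843, -0.001, -2.078]
contact_force: [0.1, -0.1, -4.7]
opening: 0.0632
```

```bash
python3 - <<'E'
from h import *
st();snap('wrist','w14.png');plan([.29,.29,.25],[D,0,1.065+D],mm=36)
E
```

```text
t 16.0 [0.3077 0.2795 0.1289] [-2.843e+00 -1.000e-03 -2.078e+00] F [ 0.1 -0.1 -4.7] op 0.0632 q [ 0.72  0.38  2.08 -0.48  0.64 -1.53]
rows 4 dist [-17.5  11.  122.3] rot [-0.0747 -0.0005 -0.0003]
[0, -4, -31]
[0, -2, -31]
[0, 1, -31]
[0, 3, -31]
```

View pics/w14.png

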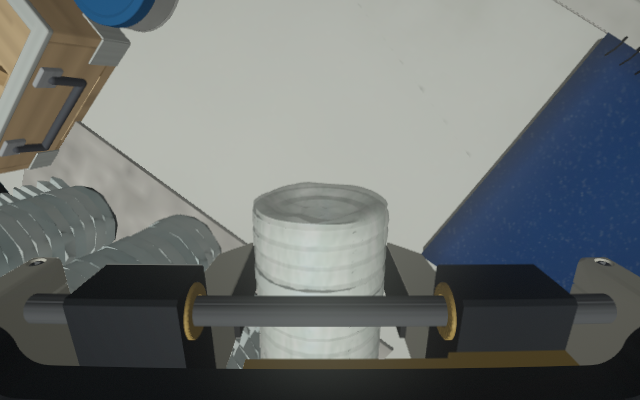

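apply_moves:
  motion:
    - {"offset": [0,-4,-31],"rotation": [-0.075,0,0]}
    - {"offset": [0,-2,-31],"rotation": [-0.075,0,0]}
    - {"offset": [0,1,-31],"rotation": [-0.075,0,0]}
    - {"offset": [0,3,-31],"rotation": [-0.075,0,0]}
    - {"offset": [0,0,-30],"rotation": [0,0,0]}
    - {"offset": [0,0,-15],"rotation": [0,0,0]}

```text
time: 16.55
tool_pos: [0.2868, 0.287, 0.2897]
tool_rot: [3.12, -0.023, -2.077]
contact_force: [0.8, 1.0, -3.1]
opening: 0.063
```

```bash
python3 - <<'E'
from h import *
st();plan([.478,.0317,.29],[D,0,.22+D],mm=30)
E
```

```text
t 16.55 [0.2868 0.287  0.2897] [ 3.12  -0.023 -2.077] F [ 0.8  1.  -3.1] op 0.063 q [ 0.59  0.14  1.81  0.01  1.23 -2.05]
rows 11 dist [ 191.2 -255.3    0.3] rot [ 0.0009 -0.0028  0.0768]
[12, -26, 0]
[10, -27, 0]
[8, -28, 0]
[6, -28, 0]
[3, -29, 0]
[1, -29, 0]
[-1, -29, 0]
[-3, -29, 0]
[-6, -28, 0]
[-8, -28, 0]
[-10, -27, 0]
```

apply_moves:
  motion:
    - {"offset": [12,-26,0],"rotation": [0.001,-0.003,0.077]}
    - {"offset": [10,-27,0],"rotation": [0.001,-0.003,0.077]}
    - {"offset": [8,-28,0],"rotation": [0.001,-0.003,0.077]}
    - {"offset": [6,-28,0],"rotation": [0.001,-0.003,0.077]}
    - {"offset": [3,-29,0],"rotation": [0.001,-0.003,0.077]}
    - {"offset": [1,-29,0],"rotation": [0.001,-0.003,0.077]}
    - {"offset": [-1,-29,0],"rotation": [0.001,-0.003,0.077]}
    - {"offset": [-3,-29,0],"rotation": [0.001,-0.003,0.077]}
    - {"offset": [-6,-28,0],"rotation": [0.001,-0.003,0.077]}
    - {"offset": [-8,-28,0],"rotation": [0.001,-0.003,0.077]}
    - {"offset": [-10,-20,0],"rotation": [0.001,-0.003,0.077]}
    - {"offset": [0,0,0],"rotation": [0,0,0]}

```text
time: 17.55
tool_pos: [0.4784, 0.0167, 0.2728]
tool_rot: [-3.13, -0.013, -2.977]
contact_force: [1.0, -1.1, -4.1]
opening: 0.0629
```

```bash
python3 - <<'E'
from h import *
st();plan([.478,.0317,.18],[D,0,.22+D],mm=30);snap('wrist','w15.png')
E
```

```text
t 17.55 [0.4784 0.0167 0.2728] [-3.13  -0.013 -2.977] F [ 1.  -1.1 -4.1] op 0.0629 q [-0.12  0.28  1.67 -0.02  1.2  -1.85]
rows 4 dist [ -0.4  15.  -92.8] rot [-0.0028 -0.0033 -0.0139]
[-1, 4, 23]
[-1, 4, 23]
[-1, 4, 23]
[-1, 4, 23]
```

View pics/w15.png

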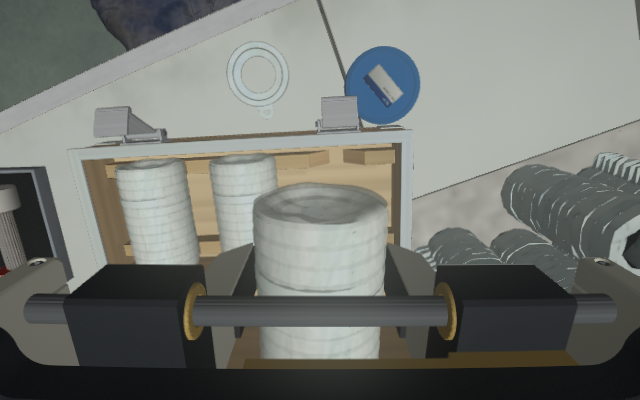

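apply_moves:
  motion:
    - {"offset": [-1,5,23],"rotation": [-0.003,-0.003,-0.014]}
    - {"offset": [-1,4,23],"rotation": [-0.003,-0.003,-0.014]}
    - {"offset": [-1,3,23],"rotation": [-0.003,-0.003,-0.014]}
    - {"offset": [-1,2,15],"rotation": [-0.003,-0.003,-0.014]}
    - {"offset": [0,0,0],"rotation": [0,0,0]}
    - {"offset": [0,0,0],"rotation": [0,0,0]}

```text
time: 18.1
tool_pos: [0.4732, 0.0328, 0.1788]
tool_rot: [3.138, -0.015, -2.913]
contact_force: [0.7, -0.5, -4.1]
opening: 0.0632
```

```bash
python3 - <<'E'
from h import *
st();plan([.478,.0317,.14],[D,0,.22+D],mm=20);p=snap('wrist','w16.png');snap('scene','s16.png')
for n in ['scene','top']:
    p=snap(n,n+'16.png')
    print([(np.round(d['location'],3).tolist(),round(d['score'],2)) for d in tip_of('roll_c_mid',p)[:4]])
E
```

```text
t 18.1 [0.4732 0.0328 0.1788] [ 3.138 -0.015 -2.913] F [ 0.7 -0.5 -4.1] op 0.0632 q [-0.09  0.39  1.81 -0.    0.96 -1.89]
rows 2 dist [  4.8  -1.1 -38.8] rot [ 0.0015 -0.0075  0.0043]
[-3, -1, 19]
[-2, -1, 19]
[([0.536, -0.138, 0.045], 0.41)]
[]
```

View pics/w16.png

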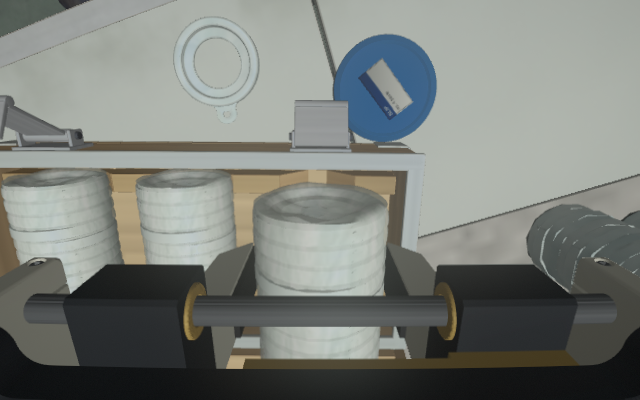

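View pics/s16.png

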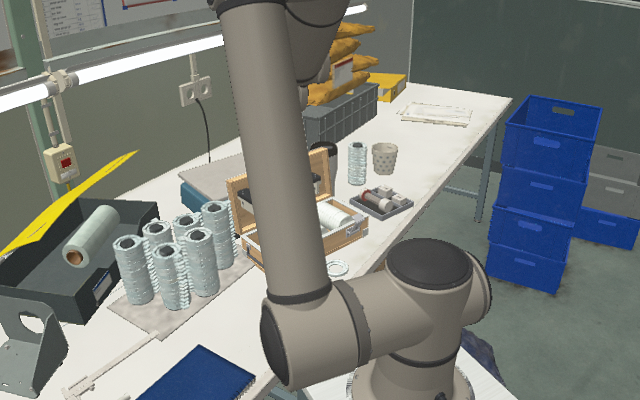

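apply_moves:
  motion:
    - {"offset": [-2,-1,19],"rotation": [0.002,-0.007,0.004]}
    - {"offset": [-1,-1,16],"rotation": [0.002,-0.007,0.004]}
    - {"offset": [0,0,8],"rotation": [0,0,0]}
    - {"offset": [0,0,0],"rotation": [0,0,0]}

```text
time: 18.73
tool_pos: [0.4806, 0.0304, 0.1404]
tool_rot: [-3.136, 0.014, -2.923]
contact_force: [-0.2, -0.1, -4.1]
opening: 0.0632
```

```bash
python3 - <<'E'
from h import *
st();plan([.4755,.0315,.115],[D,0,.22+D],mm=20);p=snap('wrist','w17.png')
E
```

```text
t 18.73 [0.4806 0.0304 0.1404] [-3.136  0.014 -2.923] F [-0.2 -0.1 -4.1] op 0.0632 q [-0.1   0.45  1.85 -0.    0.83 -1.88]
rows 2 dist [ -5.1   1.1 -25.4] rot [-0.0028  0.0069 -0.0006]
[3, 1, 13]
[2, 1, 13]
```

View pics/w17.png

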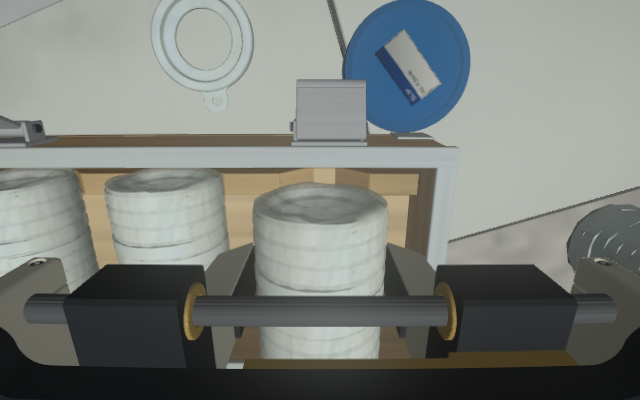

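```bash
python3 - <<'E'
from h import *
s=st();p=read_camera('wrist');T=wristT(p,s);c,sn=np.cos(.222),np.sin(.222)
def cf(x): d=x[:2]-np.array([.5146,-.0524]); return np.round([c*d[0]+sn*d[1],-sn*d[0]+c*d[1]],4)
print('tcp',cf(s['tool_pos']))
for n,u,z in [('FL outer',(459,148),.062),('FL inner',(438,167),.062),('wall inner low row',(425,262),.062),('rollmid L',(105,195),.06),('rollmid R',(228,195),.06),('rollR R',(80,195),.06),('rollmid topfront',(165,170),.07),('hook L',(294,80),.082),('hook R',(366,80),.082)]: print(n,cf(onz(p,u,z,T)))
i=cv2.cvtColor(p['img'],cv2.COLOR_RGB2BGR);cv2.imwrite('pics/w18z.png',cv2.resize(i[60:280,90:490],None,fx=2,fy=2,interpolation=cv2.INTER_CUBIC))
E
```

```text
t 18.78 [0.4809 0.0305 0.141 ] [-3.136  0.014 -2.923] F [-1.   0.  -4.5] op 0.0633 q [-0.1   0.45  1.85 -0.    0.83 -1.88]
tcp [-0.0146  0.0882]
FL outer [-0.0709  0.1591]
FL inner [-0.0612  0.1495]
wall inner low row [-0.0071  0.1481]
rollmid L [-0.046  -0.0259]
rollmid R [-0.0458  0.0408]
rollR R [-0.046  -0.0399]
rollmid topfront [-0.0618  0.0137]
hook L [-0.1027  0.079 ]
hook R [-0.1026  0.1088]
```

View pics/w18z.png

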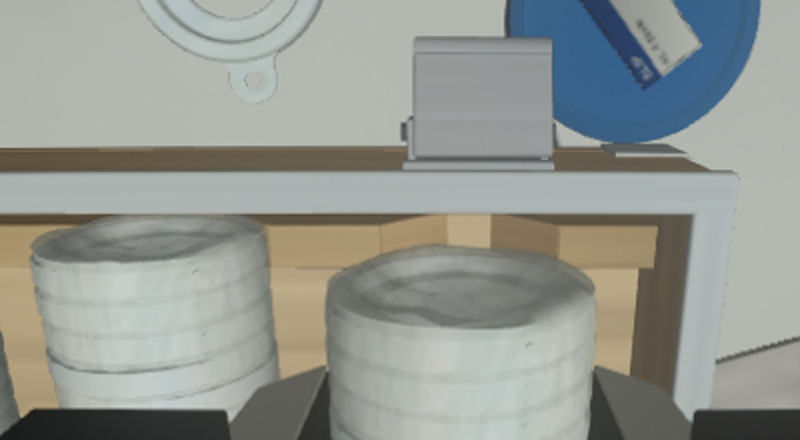

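apply_moves:
  motion:
    - {"offset": [3,1,12],"rotation": [-0.002,0.007,0]}
    - {"offset": [2,1,10],"rotation": [0,0.005,0]}
    - {"offset": [0,0,0],"rotation": [0,0,0]}

```text
time: 19.08
tool_pos: [0.4772, 0.0312, 0.1199]
tool_rot: [-3.136, 0.007, -2.923]
contact_force: [-1.0, -0.8, -3.4]
opening: 0.0634
```

```bash
python3 - <<'E'
from h import *
s=st();plan([.4762,.0325,.11],[D,0,.22+D],mm=20);p=snap('wrist','w19.png')
i=cv2.cvtColor(p['img'],cv2.COLOR_RGB2BGR);cv2.imwrite('pics/w19z.png',cv2.resize(i[60:280,90:490],None,fx=2,fy=2,interpolation=cv2.INTER_CUBIC))
E
```

```text
t 19.08 [0.4772 0.0312 0.1199] [-3.136  0.007 -2.923] F [-1.  -0.8 -3.4] op 0.0634 q [-0.09  0.48  1.87 -0.    0.78 -1.88]
rows 1 dist [-1.   1.3 -9.9] rot [-0.0054  0.0069 -0.001 ]
[1, 2, 10]
```

View pics/w19z.png

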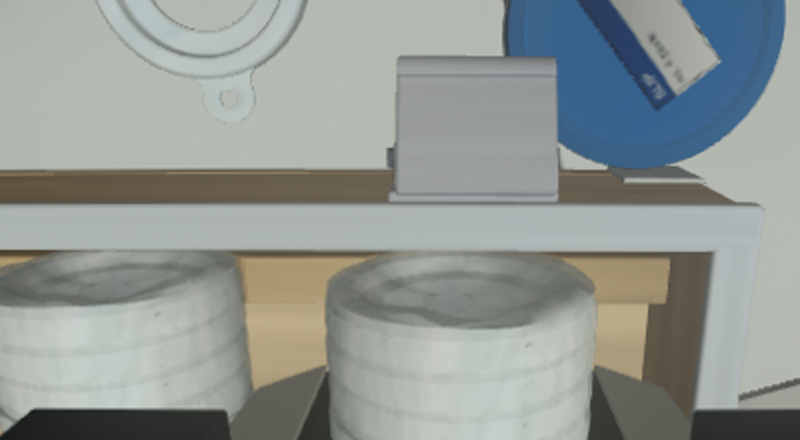

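apply_moves:
  motion:
    - {"offset": [0,2,5],"rotation": [-0.003,0.003,0]}
    - {"offset": [0,0,4],"rotation": [-0.002,0.003,0]}
    - {"offset": [0,0,0],"rotation": [0,0,0]}

```text
time: 19.38
tool_pos: [0.4775, 0.0334, 0.111]
tool_rot: [-3.141, 0.002, -2.922]
contact_force: [-0.3, 0.5, -3.8]
opening: 0.063
```

apply_moves:
  motion:
    - {"offset": [0,0,3],"rotation": [0,0,0]}
    - {"offset": [0,0,2],"rotation": [0,0,0]}

```text
time: 19.55
tool_pos: [0.4778, 0.0334, 0.1058]
tool_rot: [-3.141, 0.002, -2.922]
contact_force: [-0.1, -0.8, -3.5]
opening: 0.063
```

apply_moves:
  motion:
    - {"offset": [0,0,2],"rotation": [0,0,0]}
    - {"offset": [0,0,1],"rotation": [0,0,0]}

```text
time: 19.72
tool_pos: [0.4787, 0.0324, 0.104]
tool_rot: [-3.139, 0.004, -2.921]
contact_force: [-4.0, 0.2, 7.8]
opening: 0.063
```

apply_moves:
  motion:
    - {"offset": [0,0,2],"rotation": [0,0,0]}
    - {"offset": [0,0,1],"rotation": [0,0,0]}

```text
time: 19.88
tool_pos: [0.4787, 0.0324, 0.104]
tool_rot: [-3.138, 0.005, -2.921]
contact_force: [-3.2, 0.8, 1.9]
opening: 0.0625
```

apply_moves:
  motion:
    - {"offset": [0,0,0],"rotation": [0,0,0]}
    - {"offset": [0,0,0],"rotation": [0,0,0]}
    - {"offset": [0,0,0],"rotation": [0,0,0]}
  grip: 0.25

```text
time: 20.13
tool_pos: [0.4799, 0.0323, 0.1055]
tool_rot: [-3.137, 0.01, -2.921]
contact_force: [0.6, -0.6, 1.0]
opening: 0.0688
```

apply_moves:
  motion:
    - {"offset": [0,0,-8],"rotation": [0,0,0]}
    - {"offset": [0,0,-15],"rotation": [0,0,0]}
    - {"offset": [0,0,-25],"rotation": [0,0,0]}
    - {"offset": [0,0,-40],"rotation": [0,0,0]}
    - {"offset": [0,0,-40],"rotation": [0,0,0]}
    - {"offset": [0,0,-40],"rotation": [0,0,0]}
    - {"offset": [0,0,-15],"rotation": [0,0,0]}

```text
time: 20.72
tool_pos: [0.4766, 0.0327, 0.295]
tool_rot: [-3.14, 0.002, -2.921]
contact_force: [1.7, -1.0, 0.6]
opening: 0.069
```

```bash
python3 - <<'E'
from h import *
st();snap('wrist','w20.png')
p=snap('top','t20.png')
print([(np.round(d['location'],3).tolist(),round(d['score'],2)) for d in tip_of('roll_c_mid',p)[:4]])
E
```

```text
t 20.72 [0.4766 0.0327 0.295 ] [-3.140e+00  2.000e-03 -2.921e+00] F [ 1.7 -1.   0.6] op 0.069 q [-0.09  0.25  1.64 -0.    1.24 -1.88]
[]
```

View pics/w20.png

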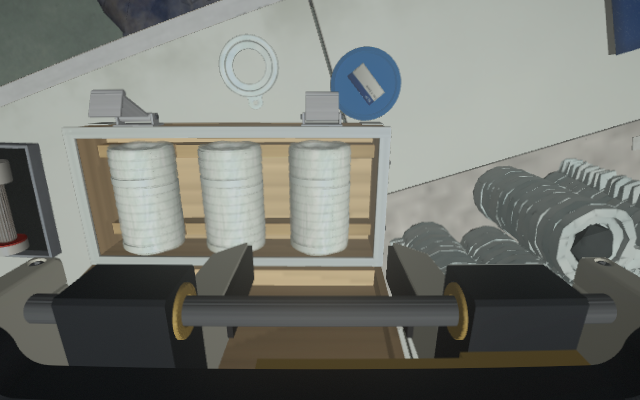

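View pics/t20.png

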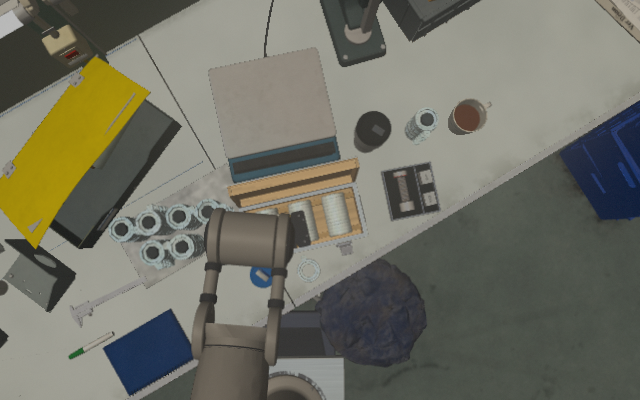

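All three rolls lie in the cradles with their ends level (px rows 142–253), and the gauge is in the tray. Next is the lid: I close the fingers and go over and behind it.

```bash
cat >> h.py <<'E'
def W(x,y): c,s=np.cos(.222),np.sin(.222); return [.5146+c*x-s*y,-.0524+s*x+c*y]
def C(p): c,s=np.cos(.222),np.sin(.222); d=np.array(p[:2])-[.5146,-.0524]; return np.round([c*d[0]+s*d[1],-s*d[0]+c*d[1],p[2]],4)
E
python3 - <<'E'
from h import *
s=st();print(C(s['tool_pos']));plan(W(.168,0)+[.325],[D,0,.222+D],mm=35)
E
```

```text
t 20.87 [0.4758 0.0327 0.2908] [-3.141e+00 -2.000e-03 -2.921e+00] F [ 0.1  0.2 -0.1] op 0.069 q [-0.09  0.26  1.65 -0.    1.24 -1.88]
[-0.0191  0.0916  0.2908]
rows 7 dist [202.7 -48.1  34.2] rot [-0.0001 -0.0004 -0.0003]
[-27, -13, -5]
[-27, -13, -5]
[-27, -13, -5]
[-27, -13, -5]
[-27, -13, -5]
[-27, -13, -5]
[-27, -13, -5]
```

apply_moves:
  motion:
    - {"offset": [-10,-13,-22],"rotation": [0,0,0]}
    - {"offset": [-27,-13,-10],"rotation": [0,0,0]}
    - {"offset": [-30,-13,0],"rotation": [0,0,0]}
    - {"offset": [-30,-13,0],"rotation": [0,0,0]}
    - {"offset": [-30,-13,0],"rotation": [0,0,0]}
    - {"offset": [-30,-13,0],"rotation": [0,0,0]}
    - {"offset": [-30,-10,0],"rotation": [0,0,0]}
    - {"offset": [0,0,0],"rotation": [0,0,0]}
  grip: 1

```text
time: 21.53
tool_pos: [0.6798, -0.0135, 0.3062]
tool_rot: [3.133, -0.026, -2.921]
contact_force: [-0.5, -0.0, -0.6]
opening: 0.0204
```

```bash
python3 - <<'E'
from h import *
s=st();print(C(s['tool_pos']));plan(W(.168,0)+[.236],[D,0,.222+D],mm=35)
p=snap('wrist','w21.png');snap('scene','s21.png')
print([(np.round(d['location'],3).tolist(),C(d['location']),round(d['score'],2)) for d in tip_of('lid_edge',p)[:4]])
E
```

```text
t 21.53 [ 0.6798 -0.0135  0.3062] [ 3.133 -0.026 -2.921] F [-0.5 -0.  -0.6] op 0.0204 q [-0.13  0.65  0.98 -0.    1.54 -1.92]
[0.1697 0.0015 0.3062]
rows 3 dist [ -1.4  -1.9 -70.2] rot [ 0.0027 -0.0088 -0.0006]
[0, -1, 23]
[0, -1, 23]
[0, -1, 23]
[([0.632, -0.026, 0.203], array([ 0.1206, -0.0003,  0.2032]), 0.85)]
```

View pics/w21.png

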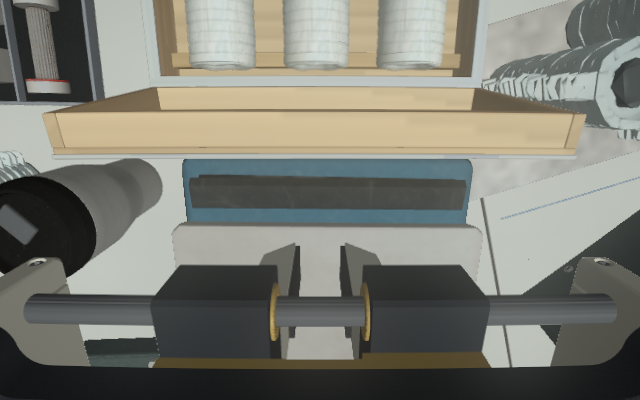

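View pics/s21.png

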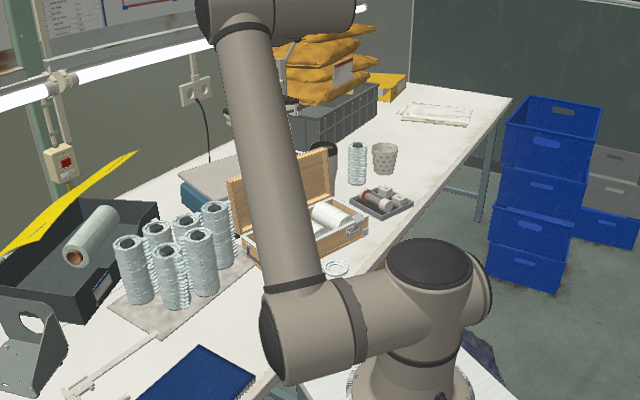

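apply_moves:
  motion:
    - {"offset": [0,-1,23],"rotation": [0,-0.009,0]}
    - {"offset": [0,-1,22],"rotation": [0,-0.009,0]}
    - {"offset": [2,0,18],"rotation": [0,-0.009,0]}
    - {"offset": [12,0,0],"rotation": [0,0,0]}
    - {"offset": [14,0,0],"rotation": [0,0,0]}
    - {"offset": [14,0,0],"rotation": [0,0,0]}
    - {"offset": [12,0,0],"rotation": [0,0,0]}

```text
time: 22.27
tool_pos: [0.6145, -0.0229, 0.2478]
tool_rot: [3.135, 0.01, -2.918]
contact_force: [5.0, 0.6, 3.0]
opening: 0.0003
```

```bash
python3 - <<'E'
from h import *
s=st();print(C(s['tool_pos']))
E
```

```text
t 22.27 [ 0.6145 -0.0229  0.2478] [ 3.135  0.01  -2.918] F [5.  0.6 3. ] op 0.0003 q [-0.17  0.54  1.33  0.01  1.26 -1.96]
[0.1039 0.0067 0.2478]
```

apply_moves:
  motion:
    - {"offset": [11,0,0],"rotation": [0,0,0]}
    - {"offset": [11,0,1],"rotation": [0,0,0]}
    - {"offset": [11,0,2],"rotation": [0,0,0]}
    - {"offset": [11,0,3],"rotation": [0,0,0]}
    - {"offset": [11,0,3],"rotation": [0,0,0]}
    - {"offset": [10,0,3],"rotation": [0,0,0]}

```text
time: 22.77
tool_pos: [0.545, -0.0362, 0.2433]
tool_rot: [-3.138, 0.034, -2.916]
contact_force: [2.7, 0.7, 0.9]
opening: 0.0003
```

```bash
python3 - <<'E'
from h import *
s=st();print(C(s['tool_pos']));p=snap('scene','s22.png')
E
```

```text
t 22.77 [ 0.545  -0.0362  0.2433] [-3.138  0.034 -2.916] F [2.7 0.7 0.9] op 0.0003 q [-0.21  0.41  1.56  0.01  1.14 -2.01]
[0.0333 0.0091 0.2433]
```

View pics/s22.png

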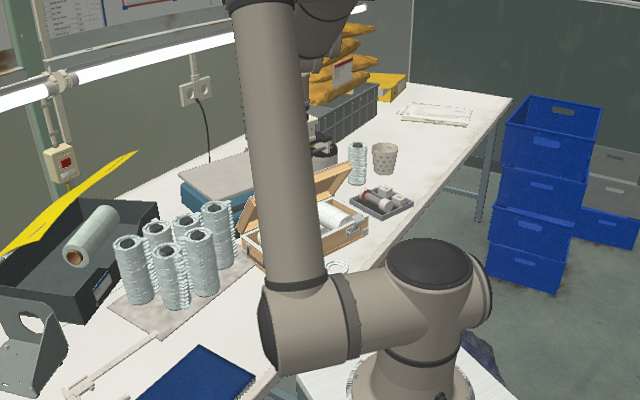

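apply_moves:
  motion:
    - {"offset": [8,0,7],"rotation": [0,0.008,0]}
    - {"offset": [8,0,8],"rotation": [0,0.008,0]}
    - {"offset": [8,0,8],"rotation": [0,0.008,0]}
    - {"offset": [8,0,9],"rotation": [0,0.008,0]}
    - {"offset": [8,0,9],"rotation": [0,0,0]}

```text
time: 23.23
tool_pos: [0.5022, -0.0442, 0.2085]
tool_rot: [-3.131, 0.014, -2.915]
contact_force: [1.8, -0.9, 0.6]
opening: 0.0006
```

```bash
python3 - <<'E'
from h import *
s=st();print(C(s['tool_pos']))
E
```

```text
t 23.23 [ 0.5022 -0.0442  0.2085] [-3.131  0.014 -2.915] F [ 1.8 -0.9  0.6] op 0.0006 q [-0.24  0.38  1.71 -0.    1.03 -2.03]
[-0.0103  0.0107  0.2085]
```

apply_moves:
  motion:
    - {"offset": [5,0,10],"rotation": [0,0.004,0]}
    - {"offset": [5,0,10],"rotation": [0,0.004,0]}
    - {"offset": [4,0,10],"rotation": [0,0.004,0]}
    - {"offset": [3,0,10],"rotation": [0,0,0]}

```text
time: 23.57
tool_pos: [0.4819, -0.0476, 0.1714]
tool_rot: [-3.126, 0.007, -2.913]
contact_force: [-0.7, -0.3, 1.1]
opening: 0.0002
```

apply_moves:
  motion:
    - {"offset": [2,0,6],"rotation": [0,0,0]}
    - {"offset": [1,0,4],"rotation": [0,0,0]}

```text
time: 23.73
tool_pos: [0.4772, -0.0478, 0.1616]
tool_rot: [-3.126, 0.008, -2.913]
contact_force: [0.5, 0.1, 1.4]
opening: 0.0004
```

```bash
python3 - <<'E'
from h import *
s=st();print(C(s['tool_pos']))
E
```

```text
t 23.73 [ 0.4772 -0.0478  0.1616] [-3.126  0.008 -2.913] F [0.5 0.1 1.4] op 0.0004 q [-0.25  0.41  1.83 -0.01  0.88 -2.05]
[-0.0355  0.0127  0.1616]
```

apply_moves:
  motion:
    - {"offset": [0,0,4],"rotation": [0,0,0]}
    - {"offset": [0,0,4],"rotation": [0,0,0]}

```text
time: 23.9
tool_pos: [0.4764, -0.0477, 0.154]
tool_rot: [-3.126, 0.008, -2.913]
contact_force: [-0.7, -0.7, 2.2]
opening: 0.0003
```

apply_moves:
  motion:
    - {"offset": [0,0,3],"rotation": [0,0,0]}
    - {"offset": [0,0,2],"rotation": [0,0,0]}

```text
time: 24.07
tool_pos: [0.4764, -0.0476, 0.1534]
tool_rot: [-3.124, 0.009, -2.912]
contact_force: [-8.6, 0.2, 25.0]
opening: 0.0007
```

apply_moves:
  motion:
    - {"offset": [0,0,-15],"rotation": [0,0,0]}
    - {"offset": [0,0,-30],"rotation": [0,0,0]}
    - {"offset": [0,0,-35],"rotation": [0,0,0]}
    - {"offset": [0,0,-10],"rotation": [0,0,0]}
    - {"offset": [0,0,0],"rotation": [0,0,0]}

```text
time: 24.48
tool_pos: [0.4747, -0.0453, 0.2476]
tool_rot: [-3.126, 0.009, -2.912]
contact_force: [0.4, 0.6, 0.5]
opening: 0.0005
```

```bash
python3 - <<'E'
from h import *
s=st();print(C(s['tool_pos']));p=snap('wrist','w23.png');print('rays')
for q in ['catch_left_tab','catch_right_tab','lid_edge']:
    print(q,[(C(d['location']),round(d['score'],2)) for d in tip_of(q,p)[:3]])
p=snap('top','t23.png')
for q in ['catch_left_tab','catch_right_tab','lid_edge']:
    print(q,[(C(d['location']),round(d['score'],2)) for d in tip_of(q,p)[:3]])
plan(W(-.135,.092)+[.24],[D,0,.222+D],mm=35)
E
```

```text
t 24.48 [ 0.4747 -0.0453  0.2476] [-3.126  0.009 -2.912] F [0.4 0.6 0.5] op 0.0005 q [-0.25  0.29  1.73 -0.01  1.1  -2.05]
[-0.0374  0.0157  0.2476]
rays
catch_left_tab [(array([-0.1008,  0.0905,  0.09  ]), 0.7)]
catch_right_tab [(array([-0.1034, -0.0951,  0.0818]), 0.72)]
lid_edge [(array([-0.0706, -0.001 ,  0.0864]), 0.91)]
catch_left_tab [(array([ 0.0238, -0.2831,  0.0034]), 0.68), (array([-0.0987,  0.0921,  0.0871]), 0.51)]
catch_right_tab [(array([-0.1008, -0.0971,  0.0846]), 0.45)]
lid_edge []
rows 4 dist [-110.8   52.8   -4.2] rot [-0.0032  0.0007  0.0019]
[24, 19, 1]
[24, 19, 1]
[24, 19, 1]
[24, 19, 1]
```

View pics/w23.png

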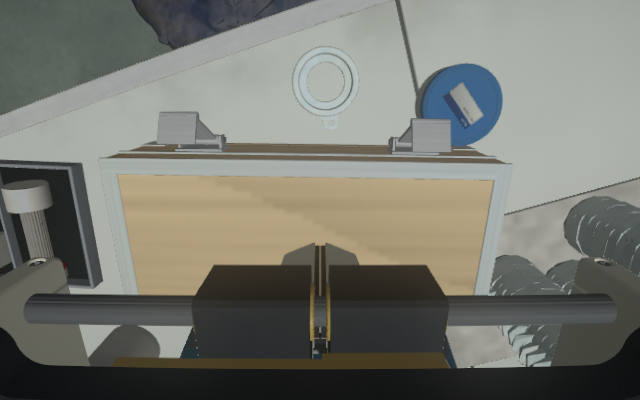

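The lid is shut: its edge measures z 0.086, and the catches stand open at (180,125) and (425,135). I go to the left catch.

apply_moves:
  motion:
    - {"offset": [25,19,1],"rotation": [-0.003,0,0.002]}
    - {"offset": [25,19,1],"rotation": [-0.003,0,0.002]}
    - {"offset": [25,19,1],"rotation": [-0.003,0,0.002]}
    - {"offset": [25,17,1],"rotation": [-0.003,0,0.002]}
    - {"offset": [0,0,0],"rotation": [0,0,0]}

```text
time: 25.3
tool_pos: [0.3547, 0.0056, 0.2348]
tool_rot: [3.139, -0.004, -2.922]
contact_force: [-0.2, -0.1, -0.2]
opening: 0.0002
```

```bash
python3 - <<'E'
from h import *
s=st();print(C(s['tool_pos']));plan(W(-.138,.092)+[.142],[D,0,.222+D],mm=30)
E
```

```text
t 25.3 [0.3547 0.0056 0.2348] [ 3.139 -0.004 -2.922] F [-0.2 -0.1 -0.2] op 0.0002 q [-0.2   0.1   2.03  0.    1.02 -1.99]
[-0.1432  0.0918  0.2348]
rows 4 dist [  5.    1.4 -92.8] rot [ 0.0006 -0.001  -0.0007]
[-1, 0, 23]
[-1, 0, 23]
[-1, 0, 23]
[-1, 0, 23]
```

apply_moves:
  motion:
    - {"offset": [0,0,23],"rotation": [0,0,0]}
    - {"offset": [0,0,23],"rotation": [0,0,0]}
    - {"offset": [0,0,23],"rotation": [0,0,0]}
    - {"offset": [0,0,20],"rotation": [0,0,0]}
    - {"offset": [0,0,0],"rotation": [0,0,0]}

```text
time: 25.72
tool_pos: [0.3557, 0.0057, 0.1437]
tool_rot: [-3.141, 0.002, -2.921]
contact_force: [-0.9, -0.1, -0.1]
opening: 0.0003
```

```bash
python3 - <<'E'
from h import *
s=st();print(C(s['tool_pos']));snap('wrist','w24.png')
E
```

```text
t 25.72 [0.3557 0.0057 0.1437] [-3.141e+00  2.000e-03 -2.921e+00] F [-0.9 -0.1 -0.1] op 0.0003 q [-0.2   0.26  2.16  0.    0.72 -1.99]
[-0.1422  0.0916  0.1437]
```

View pics/w24.png

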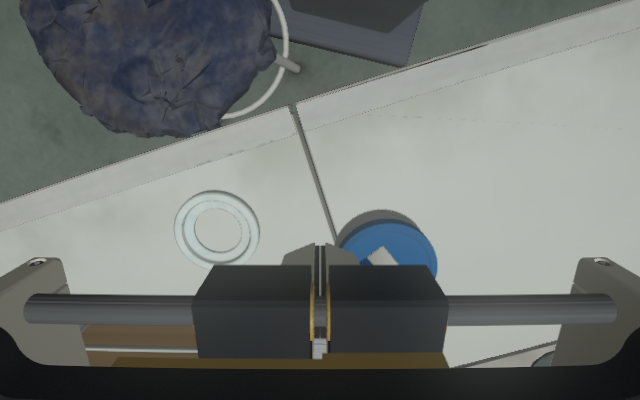

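apply_moves:
  motion:
    - {"offset": [0,0,8],"rotation": [0,0,0]}
    - {"offset": [-10,0,0],"rotation": [0,0,0]}
    - {"offset": [-10,0,0],"rotation": [0,0,0]}
    - {"offset": [-8,0,0],"rotation": [0,0,0]}
    - {"offset": [-6,0,0],"rotation": [0,0,0]}

```text
time: 26.18
tool_pos: [0.393, 0.0126, 0.1401]
tool_rot: [-3.14, 0.005, -2.922]
contact_force: [-2.2, 0.6, 0.6]
opening: 0.0003
```

apply_moves:
  motion:
    - {"offset": [-4,0,0],"rotation": [0,0,0]}
    - {"offset": [-3,0,0],"rotation": [0,0,0]}

```text
time: 26.35
tool_pos: [0.4016, 0.0143, 0.1411]
tool_rot: [-3.139, 0.006, -2.921]
contact_force: [-5.5, -1.7, 0.6]
opening: 0.0
```

```bash
python3 - <<'E'
from h import *
s=st();print(C(s['tool_pos']))
E
```

```text
t 26.35 [0.4016 0.0143 0.1411] [-3.139  0.006 -2.921] F [-5.5 -1.7  0.6] op 0.0 q [-0.16  0.33  2.05 -0.    0.75 -1.95]
[-0.0956  0.09    0.1411]
```

apply_moves:
  motion:
    - {"offset": [-3,0,1],"rotation": [0,0,0]}
    - {"offset": [-3,0,0],"rotation": [0,0,0]}

```text
time: 26.52
tool_pos: [0.4025, 0.0154, 0.1397]
tool_rot: [-3.141, -0.008, -2.918]
contact_force: [-13.7, -8.4, 8.7]
opening: 0.0008
```

```bash
python3 - <<'E'
from h import *
s=st();print(C(s['tool_pos']))
E
```

```text
t 26.52 [0.4025 0.0154 0.1397] [-3.141 -0.008 -2.918] F [-13.7  -8.4   8.7] op 0.0008 q [-0.15  0.34  2.04 -0.01  0.77 -1.94]
[-0.0944  0.0908  0.1397]
```

Stopped hard at 17 N. I back off, go up and look.

apply_moves:
  motion:
    - {"offset": [10,0,0],"rotation": [0,0.004,0]}
    - {"offset": [12,0,-10],"rotation": [0,0.004,0]}
    - {"offset": [5,0,-35],"rotation": [0,0,0]}
    - {"offset": [0,0,-35],"rotation": [0,0,0]}
    - {"offset": [0,0,-10],"rotation": [0,0,0]}

```text
time: 26.93
tool_pos: [0.3739, 0.0098, 0.2307]
tool_rot: [3.139, -0.026, -2.918]
contact_force: [1.4, -0.2, 0.1]
opening: 0.0003
```

```bash
python3 - <<'E'
from h import *
s=st();print(C(s['tool_pos']));plan(W(-.143,-.092)+[.23],[D,0,.222+D],mm=34)
E
```

```text
t 26.93 [0.3739 0.0098 0.2307] [ 3.139 -0.026 -2.918] F [ 1.4 -0.2  0.1] op 0.0003 q [-0.17  0.15  1.98 -0.01  1.04 -1.96]
[-0.1236  0.0917  0.2307]
rows 6 dist [  21.5 -183.5   -0.7] rot [ 0.0005 -0.0043  0.0003]
[3, -31, 0]
[3, -31, 0]
[3, -31, 0]
[3, -31, 0]
[3, -31, 0]
[3, -31, 0]
```

apply_moves:
  motion:
    - {"offset": [4,-31,0],"rotation": [0,-0.004,0]}
    - {"offset": [4,-31,0],"rotation": [0,-0.004,0]}
    - {"offset": [3,-31,0],"rotation": [0,-0.004,0]}
    - {"offset": [3,-31,0],"rotation": [0,-0.004,0]}
    - {"offset": [3,-31,0],"rotation": [0,-0.004,0]}
    - {"offset": [3,-24,0],"rotation": [0,-0.004,0]}
    - {"offset": [0,0,0],"rotation": [0,0,0]}
    - {"offset": [0,0,0],"rotation": [0,0,0]}

```text
time: 27.6
tool_pos: [0.3965, -0.1765, 0.2373]
tool_rot: [-3.135, 0.016, -2.913]
contact_force: [0.1, 0.1, -0.3]
opening: 0.0007
```

```bash
python3 - <<'E'
from h import *
s=st();print(C(s['tool_pos']));plan(W(-.143,-.092)+[.138],[D,0,.222+D],mm=30);p=snap('wrist','w25.png')
p=snap('top','t25.png');i=cv2.imread('pics/t25.png');cv2.imwrite('pics/t25z.png',cv2.resize(i[150:290,225:385],None,fx=4,fy=4,interpolation=cv2.INTER_CUBIC))
E
```

```text
t 27.6 [ 0.3965 -0.1765  0.2373] [-3.135  0.016 -2.913] F [ 0.1  0.1 -0.3] op 0.0007 q [-0.6   0.23  1.85  0.01  1.04 -2.4 ]
[-0.1425 -0.0951  0.2373]
rows 4 dist [ -1.2   2.9 -99.3] rot [-0.0017  0.004   0.0017]
[1, 1, 25]
[0, 1, 25]
[0, 1, 25]
[0, 1, 25]
```

View pics/t25z.png

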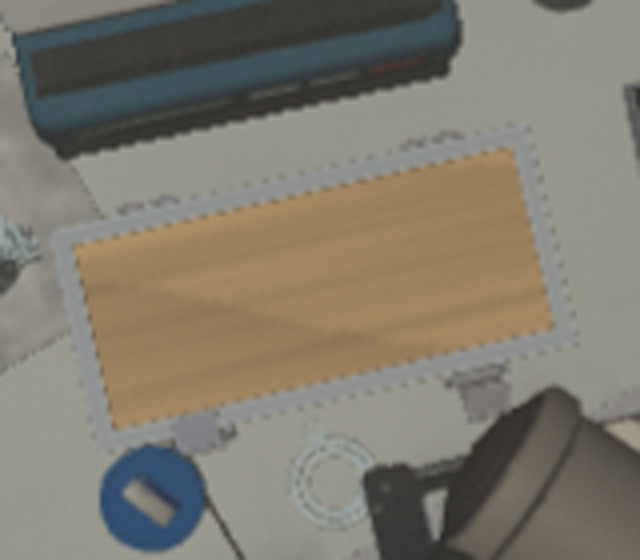

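apply_moves:
  motion:
    - {"offset": [0,1,25],"rotation": [0,0.004,0]}
    - {"offset": [0,1,25],"rotation": [0,0.004,0]}
    - {"offset": [0,1,25],"rotation": [0,0.004,0]}
    - {"offset": [0,0,23],"rotation": [0,0.004,0]}
    - {"offset": [0,0,0],"rotation": [0,0,0]}
    - {"offset": [-10,0,0],"rotation": [0,0,0]}
    - {"offset": [-10,0,0],"rotation": [0,0,0]}
    - {"offset": [-8,0,0],"rotation": [0,0,0]}
    - {"offset": [-6,0,0],"rotation": [0,0,0]}

```text
time: 28.45
tool_pos: [0.4338, -0.1569, 0.1418]
tool_rot: [-3.131, 0.005, -2.901]
contact_force: [-2.0, -1.5, 1.3]
opening: 0.0006
```

apply_moves:
  motion:
    - {"offset": [-5,0,0],"rotation": [0,0,0]}
    - {"offset": [-4,0,0],"rotation": [0,0,0]}

```text
time: 28.62
tool_pos: [0.441, -0.1546, 0.1427]
tool_rot: [-3.131, -0.004, -2.898]
contact_force: [-29.3, -17.8, 6.0]
opening: 0.0002
```

```bash
python3 - <<'E'
from h import *
s=st();print(C(s['tool_pos']))
E
```

```text
t 28.62 [ 0.441  -0.1546  0.1427] [-3.131 -0.004 -2.898] F [-29.3 -17.8   6. ] op 0.0002 q [-0.5   0.43  1.88 -0.01  0.83 -2.3 ]
[-0.0943 -0.0835  0.1427]
```

apply_moves:
  motion:
    - {"offset": [8,0,0],"rotation": [0,0,0]}
    - {"offset": [12,0,0],"rotation": [0,0,0]}
    - {"offset": [8,0,-30],"rotation": [0,0,0]}
    - {"offset": [0,0,-35],"rotation": [0,0,0]}
    - {"offset": [0,-30,-35],"rotation": [0,0,0]}
    - {"offset": [0,-35,-35],"rotation": [0,0,0]}
    - {"offset": [0,-35,-20],"rotation": [0,0,0]}
    - {"offset": [0,-35,0],"rotation": [0,0,0]}
    - {"offset": [0,-35,0],"rotation": [0,0,0]}
    - {"offset": [0,-30,0],"rotation": [0,0,0]}
    - {"offset": [0,0,0],"rotation": [0,0,0]}

```text
time: 29.53
tool_pos: [0.461, -0.3543, 0.307]
tool_rot: [-3.119, 0.006, -2.892]
contact_force: [-1.7, 0.5, -1.4]
opening: 0.0004
```

```bash
python3 - <<'E'
from h import *
s=st();p=snap('scene','s26.png');i=cv2.imread('pics/s26.png');cv2.imwrite('pics/s26z.png',cv2.resize(i[150:300,220:420],None,fx=4,fy=4,interpolation=cv2.INTER_CUBIC))
for n in ['scene','top']:
  p=snap(n,n+'26.png')
  for q in ['catch_left_tab','catch_right_tab','lid_edge','gauge_mid','tray_bay','grease_tin','loose_ring','tea_flask']:
    print(q,[(C(d['location']),np.round(d['location'],3),round(d['score'],2)) for d in tip_of(q,p)[:2]])
i=cv2.imread('pics/top26.png');cv2.imwrite('pics/t26z.png',cv2.resize(i[110:290,225:445],None,fx=3.3,fy=3.3,interpolation=cv2.INTER_CUBIC))
E
```

```text
t 29.53 [ 0.461  -0.3543  0.307 ] [-3.119  0.006 -2.892] F [-1.7  0.5 -1.4] op 0.0004 q [-0.78  0.43  1.35 -0.01  1.34 -2.6 ]
catch_left_tab []
catch_right_tab [(array([-0.0787, -0.0966,  0.094 ]), array([ 0.459, -0.164,  0.094]), 0.65)]
lid_edge [(array([-0.0713,  0.0016,  0.0903]), array([ 0.445, -0.066,  0.09 ]), 0.69), (array([-0.0123, -0.3541,  0.0023]), array([ 0.581, -0.4  ,  0.002]), 0.64)]
gauge_mid [(array([ 0.0249, -0.2817,  0.0208]), array([ 0.601, -0.322,  0.021]), 0.6)]
tray_bay [(array([ 0.0183, -0.2828,  0.0038]), array([ 0.595, -0.324,  0.004]), 0.7)]
grease_tin []
loose_ring []
tea_flask []
catch_left_tab [(array([-0.0824,  0.0922,  0.0922]), array([0.414, 0.019, 0.092]), 0.53)]
catch_right_tab [(array([-0.0796, -0.0935,  0.0904]), array([ 0.458, -0.161,  0.09 ]), 0.66)]
lid_edge [(array([-0.0745,  0.0015,  0.0849]), array([ 0.442, -0.067,  0.085]), 0.7)]
gauge_mid [(array([ 0.0187, -0.2852,  0.0216]), array([ 0.596, -0.326,  0.022]), 0.7)]
tray_bay [(array([ 0.019 , -0.2869,  0.0052]), array([ 0.596, -0.328,  0.005]), 0.93)]
grease_tin [(array([-0.1055,  0.1294, -0.0032]), array([ 0.383,  0.051, -0.003]), 0.66), (array([ 0.0471, -0.3519,  0.0059]), array([ 0.638, -0.385,  0.006]), 0.42)]
loose_ring [(array([-0.1221,  0.0183, -0.0021]), array([ 0.392, -0.061, -0.002]), 0.81), (array([-0.018 , -0.3527,  0.0053]), array([ 0.575, -0.4  ,  0.005]), 0.67)]
tea_flask [(array([ 0.1853, -0.2161,  0.003 ]), array([ 0.743, -0.222,  0.003]), 0.8)]
```

View pics/s26z.png

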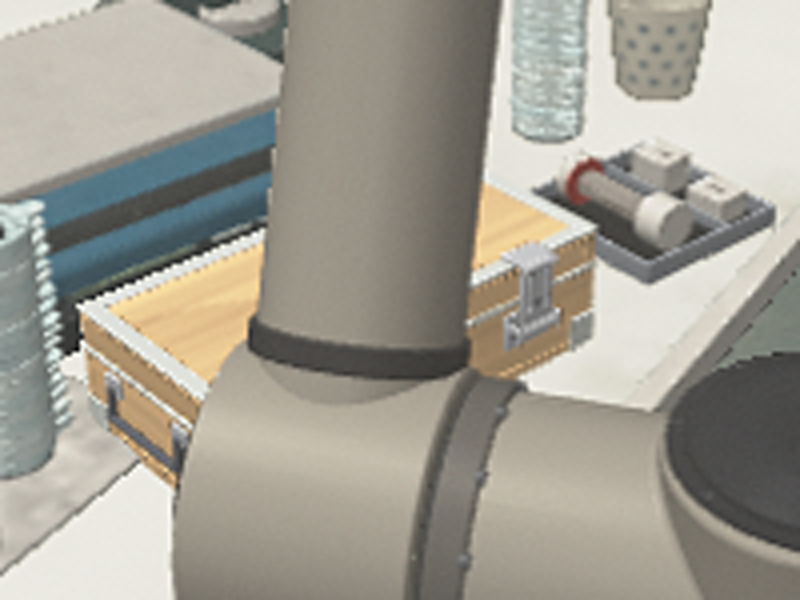

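View pics/t26z.png

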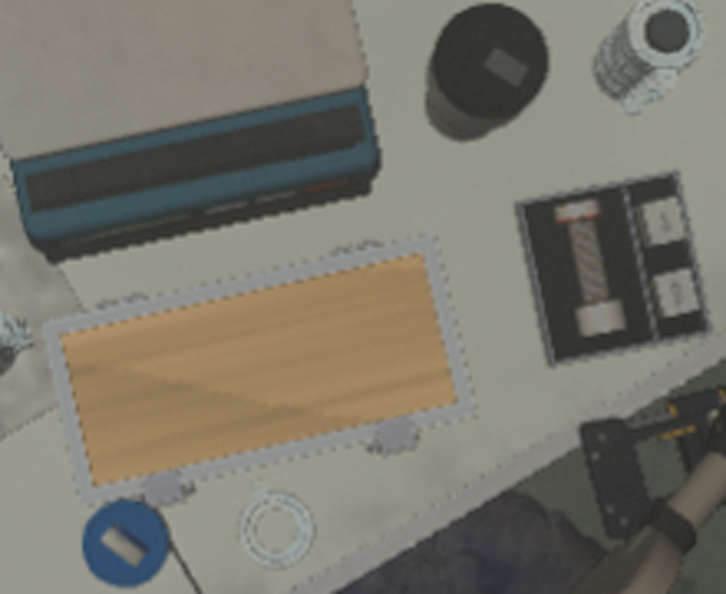

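Both hooks lie over the lid front. The tabs measure x = -82 and -80 mm against -81 mm when closed, and the gauge is in its bay. I hand in.

```bash
python3 -c "
from cell import *
print(hand_in())"
```

```text
the job is handed in; nothing more can be done
None
```

The case is packed and shut, and I handed the job in at about 30 s of the 72 s allowed; `hand_in()` gives no verdict, so the result is unconfirmed.

**What I did:** I moved the plug gauge from the left cradle to the wide tray bay. I took the bench roll with a tilted grasp, to stay clear of the ring stacks, and set it in the freed left cradle. Then I pushed the lid down until it stopped (25 N) and pushed both catches in to a hard stop.

**Last checks:**
- **Gauge:** it lies within about 6 mm of the bay centre in the scene and top views.
- **Rolls:** in the wrist picture before shutting, all three lay level in their cradles. The networks gave no reading for the placed roll, so I judged its fit from that picture, the contact height, and the lid shutting over it.
- **Lid:** the top view puts its edge at about 85 mm and the scene view at 90 mm, against 88 mm shut.
- **Catches:** the tabs measure x = -82 mm (left) and -80 mm (right), against -81 mm closed, and both pushes stopped at the same place. The arm hid the left catch in the scene view, so only the top view confirms it.
- **Bystanders:** the flask, tin and loose ring read within about 5 mm of their start positions. The setting blocks look unmoved in the pictures. The arm was clear of everything at the end.

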